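# Read porcelain spot plates under a fixed probe on an x-y stage

### The arm

A 6-joint arm with a two-finger parallel gripper is mounted at the origin on the work surface. World frame = base frame: x ahead of the robot, y to its left, z up, the work surface at z = 0. Lengths are in m, angles in rad, forces in N, time in s.
With the tool pointing down it reaches from about 0.225 to 0.875 m from the base axis. Payload 3.4 kg.
Tool frame: the origin (TCP) lies between the finger pads; the fingertips stand 14 mm ahead of it and the grasp point (between the pads) lies 5 mm behind it; z points along the fingers, y is the line along which they close (so a half turn about z gives the same grasp; the last joint's range is limited). The gripper opens to 85 mm and grips with 20 to 120 N. Pads are 22 mm wide; open, the fingers measure 114 mm over their backs; the gripper's body (76 mm by 85 mm) begins 54 mm behind the grasp point. The pads swing forward as they close: fully open they stand 13 mm farther back than shut.
Start: joints at [-1.23, 0.276, 1.505, -0, 1.361, -0.121], TCP at [0.256, -0.515, 0.245] pointing down, gripper open.
Joint ranges: [-2.89, 2.89], [-0.75, 2.08], [0.22, 2.7], [-1.18, 4.32], [0.11, 2.71], [-2.7, 2.7]. Speed limits (rad/s): [2.57, 2.57, 3.14, 3.14, 3.14, 3.14].

### API

Orientations are given as a rotation vector (axis times angle).
In Python, from cell import env gives the robot as it stands.
- The arm moves only by the tool step_arm, never from a script. Its argument "motion" is a list of rows, each an object of numbers: "jaw": the closure, from 0 (fully open) to 1 (shut); "tx", "ty", "tz": the shift along the tool's x, y, z scaled (see below); "twist": the turn about the tool's z scaled (see below). A call has 1 to 5 rows; each row is the pose to reach, as a shift and turn from the pose commanded when the call began, along the tool's axes at that moment; what a row does not reach only later rows make up. The controller multiplies each number of a shift by 50 cm and each number of a turn by 45 degrees. A row lasts 1/12 s, in which the tool goes at most 41.7 mm and 7.16 degrees, less where a joint would pass 70% of its speed; a pose out of reach is approached as far as the arm can. A call with a number of a shift or a turn outside -1 to 1 is refused whole. A call with a gripper value outside its range is refused whole. The fingers move at their own pace and stop on an object; "grip_force" is the grip in N (left out, the last holds). Time passes only in rows, so rows that repeat a pose let the fingers close. It gives the time, the measured TCP pose, the force, the opening and the grip force at its end, in the units of the state.
- env.sense(): the state, without advancing time (a new reading comes with each control period).
- env.camera(name): name is "scene" or "top" or "wrist"; returns the picture (480x640x3 uint8, red, green, blue); there is no depth.
- env.camera_info(name): a dict with "fx", "fy", "cx", "cy" (pixels), "R" (3x3) and "t" (3): a world point X has camera coordinates R X + t; the wrist camera has in their place "hand_eye" (4x4, takes a point from camera to tool coordinates, whose origin is the TCP and whose axes are the flange's). Camera axes: x right, y down, z forward; pixel columns grow to the right and rows downward; lengths in m; the calibration is good to about 2 mm. A picture is of the moment at which its call begins: read the wrist's pose just before it. camera_info takes no time and is no camera call.
- env.job_done(): hands the job in; it is judged then, once.
The state is a dict: "t": time; "joint_pos": joint angles; "qvel": joint speeds; "joint_efforts": joint torques, N m; "position": TCP position; "orientation": TCP orientation; "force": force on the tool from outside, world axes, zero at the start; "wrist_torque": the same for the moment, N m; "gripper_width": finger opening in m; "gripper_force": force on a finger pad.
Only numpy, scipy, OpenCV 4.12 (cv2) and the standard library are available. Lean on these libraries where they do the work, as an engineer would, in place of code of your own. Each camera call takes 0.05 s, during which the arm holds its last target. There are 200 camera calls.

### The job

Lay every porcelain plate on the bench flat, well side up, in the carrier pocket of its own shape. Then, moving the carrier by its knob, bring the plates one after another under the fixed probe in the order round, square, short bar, long bar (skip any that is missing), each time stopping with the well's centre right under the tip and keeping still there for about two seconds. Finish with the carrier back at its left-hand loading end, the plates still in their pockets and the knob let go, and do not bump the probe or disturb the other things on the bench.

Things in the scene. Friction and masses are not known exactly. Their poses are not given: they have to be found in the camera images.
- stage: grey base plate of an x-y stage, fixed on the bench, 290 mm (x, front to back) x 425 mm (y), 18 mm thick. Origin on the bench straight below the probe tip; x points to its back (where the probe's column stands), y to its left, z up. The plate spans x -120..170 and y -157..269 mm
- probe: the fixed reading probe: an upright steel column (26 mm wide, at stage x = 145, y = 0, rising to 165 mm) with a black 26 mm wide arm that runs from it towards the front at 122..148 mm height, and at its end a pencil-like probe (26 mm wide from 115 to 160 mm, a 3 to 18 mm thick point below) pointing down. Origin = stage origin. It does not move
- probe_tip (a point): the probe's pointed tip, 75 mm above the bench, about 13 mm above a seated plate
- cross (a joint): slide of the cross slide, in m: 0 at its left-hand end (the loading end, where the carrier's centre is 165 mm to the left of the probe), growing as the carrier goes right (stage -y), to 0.225. Stiff enough (2.5 N) to stay where left
- carrier (a joint): slide of the carrier on the cross slide, in m: 0 nearest the front (carrier centre at stage x = -45 mm), growing towards the back (stage +x), to 0.090. Stiff enough (2.5 N) to stay where left
- knob_top (a point): centre of the top of the carrier's upright black handle knob (20 mm in diameter, 45 mm tall, top 99 mm above the bench, on a tab at the carrier's front, 125 mm in front of the carrier's centre). Holding it, the carrier can be pushed in x and y at once. The carrier is an aluminium plate 150 (x) x 180 (y) mm, its top 54 mm above the bench, always parallel to the stage
- pocket_round (a point): centre of the floor of the round pocket, 48 mm in diameter (front left in the carrier, 36 mm in front of and 43 mm left of its centre). All pockets are 5 mm deep, floor 49 mm above the bench, axes parallel to the stage's
- pocket_square (a point): centre of the floor of the square pocket, 48 x 48 mm, sides along the stage axes (back left in the carrier)
- pocket_short (a point): centre of the floor of the short pocket, 56 mm long along stage x, 34 mm wide along y (front right in the carrier)
- pocket_long (a point): centre of the floor of the long pocket, 78 mm long along stage y, 34 mm wide along x (back right in the carrier)
- plate_round: round white porcelain plate, 42 mm in diameter, 13 mm thick, 45 g, a single grey well at the centre of its top. Origin at the centre of its underside, z up. May be absent
- plate_square: square white porcelain plate, 42 x 42 mm, 13 mm thick, 50 g, well and origin as for the round one, x and y along its sides. May be absent
- plate_short: short porcelain bar, 50 mm (x) x 28 mm (y), 13 mm thick, 50 g, well and origin as for the round one. May be absent
- plate_long: long porcelain bar, 72 mm (x) x 28 mm (y), 13 mm thick, 50 g, well and origin as for the round one. May be absent
- beaker: empty glass beaker, 68 mm wide, 90 mm tall, a bystander. Origin at the centre of its underside, as for all bystanders
- reagent: brown reagent bottle, 54 mm wide, 110 mm tall, a bystander
- dish: closed clear petri dish, 90 mm wide, 16 mm tall, a bystander
- stopper: red rubber stopper, 34 mm wide, 30 mm tall, a bystander
- spatula: steel spatula, 170 mm long along its x, lying flat, a bystander
- jar: small capped jar, 44 mm wide, 50 mm tall, a bystander
Not all that is in view belongs to the job. What is shaped like the plate_round but orange or purple is not meant.

How it is judged:
By the outcome, as a careful person would: the job done as asked, in the order asked, and still so for the second after the job is handed in, with the robot touching nothing.
Of plate_round, plate_square, plate_short, plate_long only 3 to 4 are there at a start; the rules pass over those that are not, and their reading is None.
At some moment in a run one of plate_round, plate_square, plate_short, plate_long may be knocked a few centimetres aside while the robot is not near it.
Once in a run the grip may slacken for a moment while it holds something.
It also fails if it takes over 210 s, if anything falls off the work surface, if the arm or the gripper's body presses on something with over 40 N, if the wrist force passes 120 N, or if a joint passes its speed limit or range.

## Working session

There is one attempt and no reset: what is moved stays moved. The work goes in short steps, Python scripts to look and compute and a tool call to move; the robot and the scene stay as the last step left them, time stands still between calls to the robot, and variables do not carry over. Pictures are saved under pics/ and viewed, at most 14 in all, crops included, and the job is handed in when it is done.

Besides the shell and the picture viewer there is one more tool, called by a JSON object that holds its "method" and its "body", one argument or row to a line. step_arm: Moves the arm, as the interface text tells. Shifts and turns lie within -1 to 1; 1 stands for 50 cm of shift or 45 degrees of turn. Its arguments: {"type":"object","properties":{"motion":{"type":"array"},"grip_force":{"type":"number"}},"required":["motion"]}

```bash
mkdir -p pics; ls; python3 - <<'E'
from cell import env
import cv2,numpy as np
s=env.sense()
print({k:np.round(v,4).tolist() for k,v in s.items()})
for n in("top","scene"):
    im=env.camera(n);cv2.imwrite(f"pics/{n}0.png",im[:,:,::-1])
    print({k:np.round(v,4).tolist() for k,v in env.camera_info(n).items()})
print(env.camera_info("wrist"))
E
```

```text
pics
{'t': 0.0, 'joint_pos': [-1.23, 0.2766, 1.5061, -0.0, 1.3607, -0.121], 'qvel': [-0.0008, 0.0014, -0.0014, -0.0004, -0.0001, 0.001], 'joint_efforts': [0.0001, -41.6766, -24.5804, -0.0003, 0.0107, -0.0], 'position': [0.256, -0.5143, 0.2444], 'orientation': [-3.0564, -0.7186, 0.0004], 'force': [0.4894, -0.0351, -0.3016], 'wrist_torque': [-0.0528, -0.0533, -0.0148], 'gripper_force': 0.0, 'gripper_width': 0.0852}
{'fx': 500.1853, 'fy': 500.1853, 'cx': 313.3046, 'cy': 238.1037, 'R': [[0.0183, -0.9998, 0.0125], [-0.9892, -0.0199, -0.145], [0.1452, -0.0097, -0.9893]], 't': [-0.0419, 0.53, 1.1315]}
{'fx': 457.2591, 'fy': 457.2591, 'cx': 316.9811, 'cy': 238.3788, 'R': [[0.6032, 0.7976, -0.0035], [0.6678, -0.5074, -0.5445], [-0.4361, 0.3261, -0.8387]], 't': [-0.293, -0.3252, 1.3426]}
{'fx': 404.60392955412, 'fy': 404.60392955412, 'cx': 324.8255551479969, 'cy': 241.79644140617975, 'hand_eye': array([[ 6.22126314e-04, -9.45183222e-01, -3.26539874e-01,
         8.46325791e-02],
       [ 9.99999667e-01,  4.15495893e-04,  7.02537048e-04,
         5.54619239e-04],
       [-5.28350254e-04, -3.26540203e-01,  9.45183166e-01,
        -1.29175550e-01],
       [ 0.00000000e+00,  0.00000000e+00,  0.00000000e+00,
         1.00000000e+00]])}
```

View pics/top0.png

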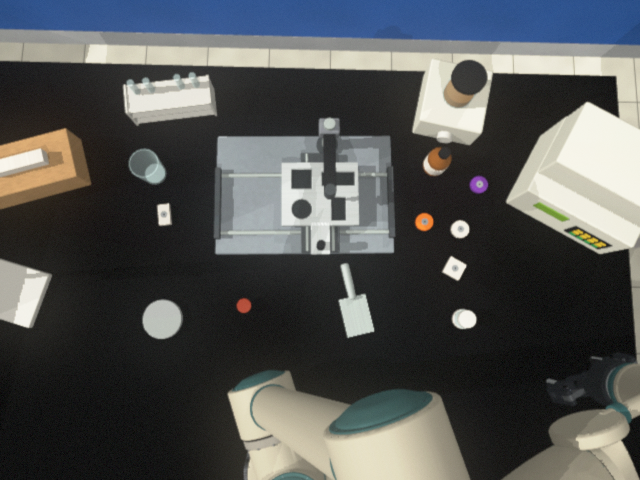

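View pics/scene0.png

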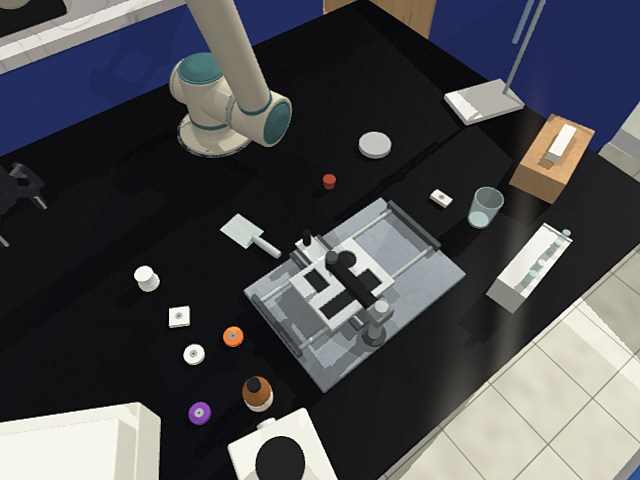

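The top view shows the round white plate at (460,229), the square at (454,268), a bar at (164,214), and decoys in orange at (424,222) and purple at (479,184). The carrier is around (320,195), not at its loading end. The scene view shows the same objects at round (194,354), square (179,317) and bar (441,198), and I see no long bar so far.

```bash
cat > h.py <<'E'
from cell import env
import cv2,numpy as np
from scipy.spatial.transform import Rotation as Ro
def cam(n,s=None):
    c=env.camera_info(n);K=np.array([[c["fx"],0,c["cx"]],[0,c["fy"],c["cy"]],[0,0,1]])
    if n=="wrist":
        s=s or env.sense();T=np.eye(4);T[:3,:3]=Ro.from_rotvec(s["orientation"]).as_matrix();T[:3,3]=s["position"]
        W=np.linalg.inv(T@c["hand_eye"]);return K,W[:3,:3],W[:3,3]
    return K,np.array(c["R"]),np.array(c["t"])
def plane(C,uv,z):
    K,R,t=C;uv=np.atleast_2d(np.array(uv,float));o=-R.T@t
    d=(R.T@np.linalg.inv(K)@np.c_[uv,np.ones(len(uv))].T).T
    return o+d*((z-o[2])/d[:,2])[:,None]
def proj(C,X):
    K,R,t=C;p=(K@(R@np.atleast_2d(X).T+t[:,None])).T;return p[:,:2]/p[:,2:]
def tri(C1,a,C2,b):
    A=[]
    for (K,R,t),p in((C1,a),(C2,b)):
        P=K@np.c_[R,t];A+=[p[0]*P[2]-P[0],p[1]*P[2]-P[1]]
    X=np.linalg.svd(np.array(A))[2][-1];return X[:3]/X[3]
def blobs(m,lo=40,hi=1e9):
    cs,_=cv2.findContours(m.astype(np.uint8)*255,cv2.RETR_EXTERNAL,cv2.CHAIN_APPROX_NONE)
    out=[]
    for c in cs:
        if lo<cv2.contourArea(c)<hi:
            M=cv2.moments(c);out.append((np.array([M["m10"]/M["m00"],M["m01"]/M["m00"]]),M["m00"],c))
    return out
def white(im,th=110):
    h=cv2.cvtColor(im,cv2.COLOR_RGB2HSV);return (h[...,2]>th)&(h[...,1]<60)
E
python3 - <<'E'
from h import *
T=cv2.imread("pics/top0.png")[:,:,::-1];S=cv2.imread("pics/scene0.png")[:,:,::-1]
for im,n,hi in((T,"T",600),(S,"S",900)):
    for c,a,k in blobs(white(im),60,hi):
        print(n,c.round(1),a,[np.round(v,1) for v in cv2.minAreaRect(k)])
up=lambda im,x,y,w,h:cv2.resize(im[y:y+h,x:x+w],(396,296),interpolation=cv2.INTER_CUBIC)
g=np.vstack([np.hstack([up(T,400,200,100,75),up(T,125,180,100,75)]),np.hstack([up(S,150,300,100,75),up(S,400,160,100,75)])])
cv2.imwrite("pics/crop0.png",g[:,:,::-1])
cT,cS=cam("top"),cam("scene")
for a,b in(((460,229),(194,354)),((454,268),(179,317)),((164,214),(441,198))):print(tri(cT,a,cS,b).round(4))
E
```

```text
T [463.6 318.6] 370.0 [array([464. , 318.5]), array([19., 24.]), np.float64(90.0)]
T [454. 268.] 332.5 [array([454.1, 268. ]), array([19.3, 18.9]), np.float64(29.1)]
T [459.5 228.7] 248.0 [array([459.5, 229. ]), array([17.7, 17.7]), np.float64(45.0)]
T [163.7 214.2] 252.5 [array([163.7, 214.2]), array([21.8, 13.1]), np.float64(84.3)]
T [430.3 167.9] 115.5 [array([431.4, 167. ]), array([22.8, 12.2]), np.float64(41.4)]
S [262.2 404.4] 117.0 [array([260.2, 402.6]), array([15.2, 29.1]), np.float64(71.6)]
S [193.7 354.1] 325.0 [array([194., 354.]), array([19.8, 21.2]), np.float64(45.0)]
S [179.  316.4] 373.5 [array([179. , 316.5]), array([21., 20.]), np.float64(90.0)]
S [146.4 278.4] 438.5 [array([146.6, 277.9]), array([26.6, 21.1]), np.float64(60.9)]
S [440.6 197.9] 205.5 [array([440.6, 197.9]), array([20.2, 11.4]), np.float64(33.7)]
S [374.8 144.2] 612.5 [array([374.5, 144.5]), array([25., 31.]), np.float64(90.0)]
S [560.1 143. ] 469.5 [array([560.1, 143. ]), array([12.9, 41.2]), np.float64(31.0)]
S [522.6  20.5] 142.5 [array([522.4,  20.8]), array([ 4.5, 46.4]), np.float64(21.4)]
S [11.9  3.5] 173.0 [array([14.,  4.]), array([ 8., 28.]), np.float64(90.0)]
[ 0.5649 -0.3859  0.0074]
[ 0.4699 -0.3707  0.0049]
[0.5863 0.3284 0.0085]
```

View pics/crop0.png

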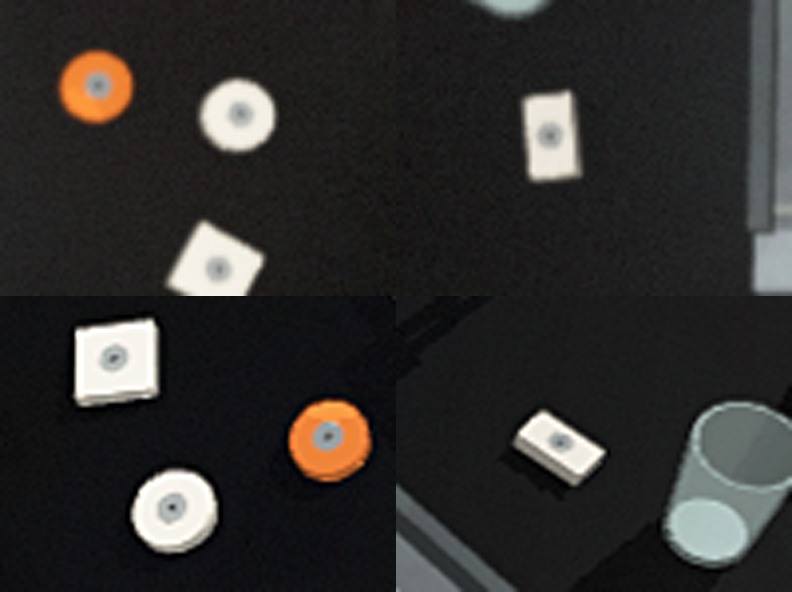

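All three plates lie flat on the bench with their wells up: the white round, the square, and a 22 × 13 px bar (about 50 × 30 mm), which makes it the short one. There is no long bar in view. The orange and purple rounds are decoys. Next I'll measure the stage pose and the knob.

```bash
python3 - <<'E'
from h import *
T=cv2.imread("pics/top0.png")[:,:,::-1];S=cv2.imread("pics/scene0.png")[:,:,::-1]
cT,cS=cam("top"),cam("scene")
h=cv2.cvtColor(T,cv2.COLOR_RGB2HSV)
m=((h[...,2]>60)&(h[...,1]<75)).astype(np.uint8)
m[:125]=0;m[265:]=0;m[:,:205]=0;m[:,405:]=0
b=max(blobs(m),key=lambda b:b[1])
r=cv2.minAreaRect(b[2]);print(r);bp=cv2.boxPoints(r)
P=plane(cT,bp,.018);print(P.round(4));c=P.mean(0);print("centre",c)
for i in range(4):
    d=P[(i+1)%4]-P[i];print(np.linalg.norm(d),np.degrees(np.arctan2(d[1],d[0])))
up=lambda im,x,y,w,h:cv2.resize(im[y:y+h,x:x+w],(400,300),interpolation=cv2.INTER_CUBIC)
A=cv2.resize(T[130:265,210:400],(400,284),interpolation=cv2.INTER_CUBIC)
g=np.hstack([up(T,260,140,160,120),up(S,260,205,160,120)])
cv2.imwrite("pics/crop1.png",g[:,:,::-1])
E
```

```text
((302.8404541015625, 190.35479736328125), (129.87826538085938, 181.99053955078125), 88.51213073730469)
[[ 0.8023  0.2262  0.018 ]
 [ 0.8248 -0.2213  0.018 ]
 [ 0.5021 -0.2278  0.018 ]
 [ 0.4824  0.2029  0.018 ]]
centre [ 0.65288612 -0.00500146  0.018     ]
0.4481038301380085 -87.12064590523902
0.3227494477513858 -178.83755219975077
0.43117810838075854 92.6251993118367
0.3207740913052618 4.17622742041494
```

View pics/crop1.png

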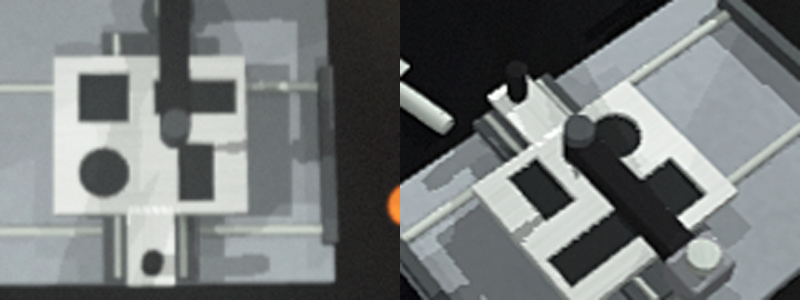

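The crop shows the carrier with its round pocket front left, square back left, short front right, and long back right partly under the probe arm. The knob top is at about (321,242) in top and (306,232) in scene.

```bash
python3 - <<'E'
from h import *
T=cv2.imread("pics/top0.png")[:,:,::-1];S=cv2.imread("pics/scene0.png")[:,:,::-1]
cT,cS=cam("top"),cam("scene")
print("knob",tri(cT,(320.8,241.5),cS,(306,231.5)))
w=white(T,150).astype(np.uint8);w[:160]=0;w[222:]=0;w[:,:270]=0;w[:,365:]=0
b=max(blobs(w),key=lambda b:b[1]);r=cv2.minAreaRect(b[2]);P=plane(cT,cv2.boxPoints(r),.054);print(r,P.round(4),P.mean(0))
for i in range(4):
    d=P[(i+1)%4]-P[i];print(np.linalg.norm(d),np.degrees(np.arctan2(d[1],d[0])))
# stage front edge
g=cv2.cvtColor(T,cv2.COLOR_RGB2GRAY).astype(int)
pts=[]
for u in list(range(225,300,3))+list(range(345,388,3)):
    d=g[248:262,u]-g[249:263,u];pts.append((u,248.5+d.argmax()))
pts=np.array(pts);Q=plane(cT,pts,.018);f=np.polyfit(Q[:,1],Q[:,0],1);print("front edge x=",f,np.degrees(np.arctan(f[0])),np.abs(np.polyval(f,Q[:,1])-Q[:,0]).max())
for rows in(range(150,250,3),):
  for a,bb,s in((205,225,1),(385,402,-1)):
    pts=[]
    for v in rows:
        d=s*(g[v,a+1:bb+1]-g[v,a:bb]);pts.append((a+.5+d.argmax(),v))
    Q=plane(cT,pts,.018);print(np.median(Q,0),np.polyfit(Q[:,0],Q[:,1],1))
E
```

```text
knob [ 0.51297581 -0.04877341  0.10575129]
((316.9999694824219, 190.49998474121094), (93.99998474121094, 60.99999237060547), 0.0) [[ 0.5665  0.0696  0.054 ]
 [ 0.7127  0.0741  0.054 ]
 [ 0.7176 -0.1481  0.054 ]
 [ 0.571  -0.1486  0.054 ]] [ 0.64196063 -0.038243    0.054     ]
0.14628597187145634 1.7674394570521885
0.22222177091491196 -88.7294798528984
0.14665513755273057 -179.7945322228291
0.21822737897615055 91.17880307042368
front edge x= [-0.02740098  0.49695826] -1.5695678031762088 0.0016403529556678897
[0.62270479 0.19313906 0.018     ] [0.0454019 0.1688917]
[ 0.63148166 -0.21692434  0.018     ] [ 0.01061399 -0.22298297]
```

```bash
cat >> h.py <<'E'
def psi(s): 
    R=Ro.from_rotvec(s["orientation"]).as_matrix();return np.degrees(np.arctan2(R[1,0],R[0,0]))
def plan(*wps,p=None,a=None):
    """waypoints (x,y,z,psi deg) -> numbers of calls, from the present (or given) pose"""
    s=env.sense();p=np.array(s["position"]) if p is None else np.array(p,float);a=psi(s) if a is None else a
    for w in wps:
        q=np.array(w[:3]);d=w[3]-a
        n=max(int(np.ceil(np.linalg.norm(q-p)/.20-1e-6)),int(np.ceil(abs(d)/35-1e-6)),1)
        st=(q-p)/n;da=d/n
        for i in range(n):
            c,sn=np.cos(np.radians(a)),np.sin(np.radians(a))
            R=np.array([[c,sn,0],[sn,-c,0],[0,0,-1]])
            t=R.T@st/.5;print("tx %.4f ty %.4f tz %.4f twist %.4f"%(*t,-da/45));a+=da
        p=q
E
python3 -c "
from h import *
print(psi(env.sense()));plan((.58,-.0,.30,90))"
```

```text
26.455270638920055
tx 0.2596 ty -0.1581 tz -0.0277 twist -0.3530
tx 0.2929 ty -0.0810 tz -0.0277 twist -0.3530
tx 0.3039 ty 0.0023 tz -0.0277 twist -0.3530
tx 0.2917 ty 0.0854 tz -0.0277 twist -0.3530
```

{"method": "step_arm", "body": {
  "motion": [
    {"tx":0.26,"ty":-0.158,"tz":-0.028,"twist":-0.353,"jaw":0},
    {"tx":0.26,"ty":-0.158,"tz":-0.028,"twist":-0.353,"jaw":0},
    {"tx":0.26,"ty":-0.158,"tz":-0.028,"twist":-0.353,"jaw":0},
    {"tx":0.26,"ty":-0.158,"tz":-0.028,"twist":-0.353,"jaw":0},
    {"tx":0.26,"ty":-0.158,"tz":-0.028,"twist":-0.353,"jaw":0}
  ]
}}

```text
t: 0.52
position: [0.3394, -0.3813, 0.2597]
orientation: [-2.925, -1.14, -0.004]
force: [-1.1, 0.3, 0.1]
gripper_width: 0.0851
gripper_force: 0.0
```

{"method": "step_arm", "body": {
  "motion": [
    {"tx":0.293,"ty":-0.081,"tz":-0.028,"twist":-0.353,"jaw":0},
    {"tx":0.293,"ty":-0.081,"tz":-0.028,"twist":-0.353,"jaw":0},
    {"tx":0.293,"ty":-0.081,"tz":-0.028,"twist":-0.353,"jaw":0},
    {"tx":0.293,"ty":-0.081,"tz":-0.028,"twist":-0.353,"jaw":0},
    {"tx":0.293,"ty":-0.081,"tz":-0.028,"twist":-0.353,"jaw":0}
  ]
}}

```text
t: 0.93
position: [0.4204, -0.2537, 0.2737]
orientation: [-2.74, -1.535, -0.005]
force: [-0.2, -0.2, 0.0]
gripper_width: 0.0855
gripper_force: 0.0
```

{"method": "step_arm", "body": {
  "motion": [
    {"tx":0.304,"ty":0.002,"tz":-0.028,"twist":-0.353,"jaw":0},
    {"tx":0.304,"ty":0.002,"tz":-0.028,"twist":-0.353,"jaw":0},
    {"tx":0.304,"ty":0.002,"tz":-0.028,"twist":-0.353,"jaw":0},
    {"tx":0.304,"ty":0.002,"tz":-0.028,"twist":-0.353,"jaw":0},
    {"tx":0.304,"ty":0.002,"tz":-0.028,"twist":-0.353,"jaw":0}
  ]
}}

```text
t: 1.35
position: [0.5017, -0.1257, 0.2873]
orientation: [-2.503, -1.898, -0.005]
force: [-0.2, -1.0, 0.3]
gripper_width: 0.0853
gripper_force: 0.0
```

{"method": "step_arm", "body": {
  "motion": [
    {"tx":0.292,"ty":0.085,"tz":-0.028,"twist":-0.353,"jaw":0},
    {"tx":0.292,"ty":0.085,"tz":-0.028,"twist":-0.353,"jaw":0},
    {"tx":0.292,"ty":0.085,"tz":-0.028,"twist":-0.353,"jaw":0},
    {"tx":0.292,"ty":0.085,"tz":-0.028,"twist":-0.353,"jaw":0},
    {"tx":0.292,"ty":0.085,"tz":-0.028,"twist":-0.353,"jaw":0}
  ]
}}

```text
t: 1.77
position: [0.5829, 0.0028, 0.3008]
orientation: [-2.217, -2.226, -0.004]
force: [0.6, -1.0, 0.0]
gripper_width: 0.0853
gripper_force: 0.0
```

```bash
python3 - <<'E'
from h import *
import pickle
s=env.sense();im=env.camera("wrist");cv2.imwrite("pics/w1.png",im[:,:,::-1]);pickle.dump(s,open("pics/w1.pkl","wb"))
print(s["t"],s["position"],psi(s))
plan((.54,-.1,.30,90))
E
```

```text
1.7667 [0.58288806 0.00283464 0.30077824] 90.21761112729787
tx -0.2008 ty -0.0830 tz 0.0010 twist 0.0034
```

View pics/w1.png

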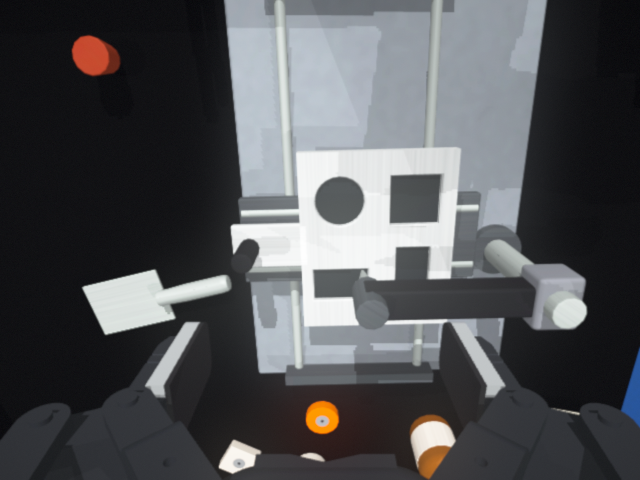

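The wrist view shows the round pocket at (340,200), square at (415,199), short at (341,283), the knob top at about (247,252), and the probe end at about (370,290). I'll take a second wrist viewpoint for triangulation.

{"method": "step_arm", "body": {
  "motion": [
    {"tx":-0.2,"ty":-0.083,"tz":0,"twist":0},
    {"tx":-0.2,"ty":-0.083,"tz":0,"twist":0},
    {"tx":-0.2,"ty":-0.083,"tz":0,"twist":0},
    {"tx":-0.2,"ty":-0.083,"tz":0,"twist":0},
    {"tx":-0.2,"ty":-0.083,"tz":0,"twist":0}
  ]
}}

```text
schema error: expected keys jaw, tx, ty, tz, twist
```

```bash
python3 - <<'E'
from h import *
import pickle
s=env.sense();im=env.camera("wrist");cv2.imwrite("pics/w2.png",im[:,:,::-1]);pickle.dump(s,open("pics/w2.pkl","wb"))
print(s["t"],s["position"],psi(s))
im1=cv2.imread("pics/w1.png")[:,:,::-1]
up=lambda im,x,y,w,h:cv2.resize(im[y:y+h,x:x+w],(400,400),interpolation=cv2.INTER_CUBIC)
C2=cam("wrist",s);u,v=proj(C2,[[.62,-.067,.075]])[0].astype(int);print(u,v)
u=np.clip(u-70,0,480);v=np.clip(v-70,0,320)
cv2.imwrite("pics/crop2.png",np.hstack([up(im1,300,220,140,140),up(im,u,v,140,140)])[:,:,::-1]);print(u,v)
E
```

```text
1.8167 [5.81226335e-01 5.08503212e-04 3.00490818e-01] 90.15100491398911
364 270
294 200
```

View pics/w2.png

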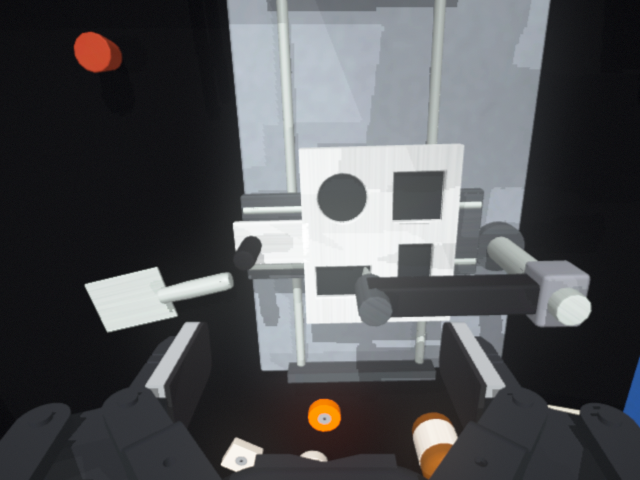

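View pics/crop2.png

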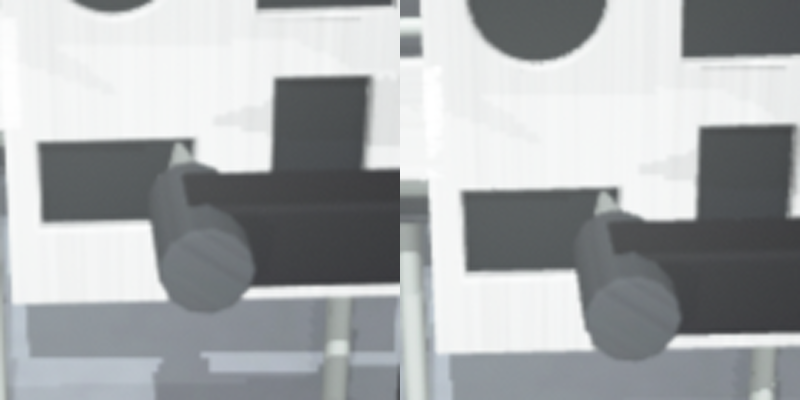

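The tip sits at (362.7,270.8) in w1 and (365.3,267.5) in w2. The move was refused because it had no jaw value, so I'll redo it.

{"method": "step_arm", "body": {
  "motion": [
    {"tx":-0.2,"ty":-0.083,"tz":0,"twist":0,"jaw":0},
    {"tx":-0.2,"ty":-0.083,"tz":0,"twist":0,"jaw":0},
    {"tx":-0.2,"ty":-0.083,"tz":0,"twist":0,"jaw":0},
    {"tx":-0.2,"ty":-0.083,"tz":0,"twist":0,"jaw":0},
    {"tx":-0.2,"ty":-0.083,"tz":0,"twist":0,"jaw":0}
  ]
}}

```text
t: 2.28
position: [0.5371, -0.1027, 0.3012]
orientation: [-2.227, -2.216, 0.001]
force: [0.0, 0.2, -0.2]
gripper_width: 0.0855
gripper_force: 0.0
```

```bash
python3 - <<'E'
from h import *
import pickle
s=env.sense();im=env.camera("wrist");cv2.imwrite("pics/w3.png",im[:,:,::-1]);pickle.dump(s,open("pics/w3.pkl","wb"))
print(s["t"],s["position"],psi(s))
for n in("w2","w3"):
    I=cv2.imread(f"pics/{n}.png")[:,:,::-1];C=cam("wrist",pickle.load(open(f"pics/{n}.pkl","rb")))
    g=cv2.cvtColor(I,cv2.COLOR_RGB2GRAY)
    m=(g<95).astype(np.uint8)
    print(n)
    for c,a,k in blobs(m,900,6000):
        r=cv2.minAreaRect(k);P=plane(C,c,.054)[0];B=plane(C,cv2.boxPoints(r),.054)
        sd=[np.linalg.norm(B[(i+1)%4]-B[i]) for i in(0,1)];d=B[1]-B[0]
        print(c.round(1),a,P.round(4),np.round(sd,4),np.degrees(np.arctan2(d[1],d[0])).round(2))
C=cam("wrist",pickle.load(open("pics/w2.pkl","rb")));print("tip@.075",plane(C,(365.3,267.5),.075))
C=cam("wrist",pickle.load(open("pics/w1.pkl","rb")));print("tip@.075",plane(C,(362.7,270.8),.075))
C=cam("wrist");print("proj tip/knob",proj(C,[[.619,-.067,.075],[.513,-.049,.099]]))
E
```

```text
2.2833 [ 0.53714986 -0.10274086  0.30118486] 89.71731355793803
w2
[337.4 279.6] 959.5 [ 0.5949 -0.0863  0.054 ] [0.0453 0.0286] 2.2
[341.8 196.6] 1574.5 [ 5.978e-01 -4.000e-04  5.400e-02] [0.0418 0.0425] 0.19
[417.4 194.9] 2095.0 [0.6692 0.0015 0.054 ] [0.0445 0.0444] 0.19
w3
[393.5 178.4] 1845.0 [ 0.6018 -0.0867  0.054 ] [0.0612 0.0311] 2.6
[393.3  80.2] 2217.5 [ 0.5974 -0.0015  0.054 ] [0.0432 0.0444] -0.25
[476.4  77.1] 2876.0 [0.6689 0.0007 0.054 ] [0.0473 0.0469] -0.25
tip@.075 [[ 0.6203928  -0.06408149  0.075     ]]
tip@.075 [[ 0.62035085 -0.06462356  0.075     ]]
proj tip/knob [[417.42461283 161.62216076]
 [292.90986985 143.42833424]]
```

View pics/w3.png

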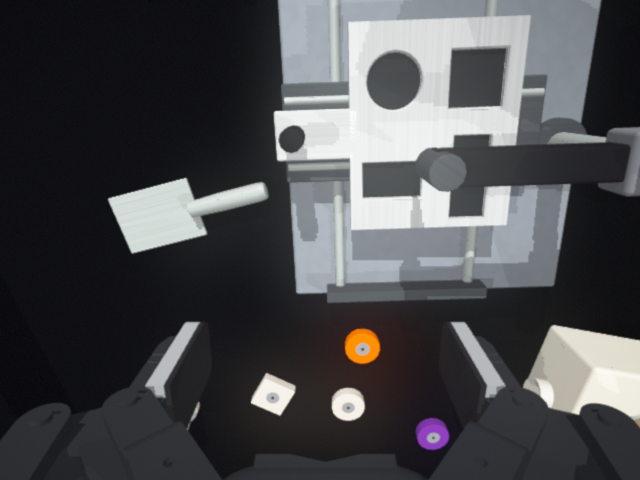

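The wrist views put the round pocket at (394,80) and the square one at (477,77) in w3, and the knob top at (291,138). I can also see the plates at (348,405) and (272,397). Now I'll refine the knob and yaw.

```bash
python3 - <<'E'
from h import *
import pickle
C2,C3=[cam("wrist",pickle.load(open(f"pics/{n}.pkl","rb"))) for n in("w2","w3")]
r=tri(C2,(341.8,196.6),C3,(393.3,80.2));q=tri(C2,(417.4,194.9),C3,(476.4,77.1));print(r,q)
print("knob",plane(C3,(291,138),.099),tri(C2,(247,256),C3,(291,138)))
print("head",plane(C2,(375.2,310),.16),plane(C3,(445,171),.16),tri(C2,(375.2,310),C3,(445,171)))
plan((.511,-.047,.2,90),(.511,-.047,.078,90))
E
```

```text
[ 0.59800515 -0.00132376  0.04983464] [0.66991595 0.00082299 0.05100035]
knob [[ 0.51103829 -0.04600012  0.099     ]] [ 0.51097351 -0.04710715  0.08887171]
head [[ 0.61977231 -0.06288445  0.16      ]] [[ 0.6180266  -0.06280303  0.16      ]] [ 0.61928951 -0.06344162  0.1582522 ]
tx 0.1090 ty -0.0538 tz 0.2024 twist -0.0042
tx 0.0000 ty 0.0000 tz 0.2440 twist -0.0000
```

{"method": "step_arm", "body": {
  "motion": [
    {"tx":0.11,"ty":-0.053,"tz":0.2,"twist":0,"jaw":0},
    {"tx":0.11,"ty":-0.053,"tz":0.2,"twist":0,"jaw":0},
    {"tx":0.11,"ty":-0.053,"tz":0.2,"twist":0,"jaw":0},
    {"tx":0.11,"ty":-0.053,"tz":0.2,"twist":0,"jaw":0},
    {"tx":0.11,"ty":-0.053,"tz":0.2,"twist":0,"jaw":0}
  ]
}}

```text
t: 2.75
position: [0.511, -0.044, 0.2001]
orientation: [-2.217, -2.222, 0.003]
force: [-0.0, -0.5, 0.3]
gripper_width: 0.0856
gripper_force: 0.0
```

{"method": "step_arm", "body": {
  "motion": [
    {"tx":0,"ty":0,"tz":0.1,"twist":0,"jaw":0.4},
    {"tx":0,"ty":0,"tz":0.18,"twist":0,"jaw":0.4},
    {"tx":0,"ty":0,"tz":0.244,"twist":0,"jaw":0.4},
    {"tx":0,"ty":0,"tz":0.244,"twist":0,"jaw":0.4},
    {"tx":0,"ty":0,"tz":0.244,"twist":0,"jaw":0.4}
  ]
}}

```text
t: 3.17
position: [0.5132, -0.0457, 0.0796]
orientation: [-2.221, -2.221, 0.001]
force: [0.7, -0.7, 1.6]
gripper_width: 0.0508
gripper_force: 0.0
```

{"method": "step_arm", "body": {
  "motion": [
    {"tx":0,"ty":0,"tz":0,"twist":0,"jaw":1},
    {"tx":0,"ty":0,"tz":0,"twist":0,"jaw":1},
    {"tx":0,"ty":0,"tz":0,"twist":0,"jaw":1},
    {"tx":0,"ty":0,"tz":0,"twist":0,"jaw":1},
    {"tx":0,"ty":0,"tz":0,"twist":0,"jaw":1}
  ],
  "grip_force": 50
}}

```text
t: 3.58
position: [0.5137, -0.0457, 0.0822]
orientation: [2.218, 2.219, 0.003]
force: [-1.2, -0.9, 6.2]
gripper_width: 0.0187
gripper_force: 48.6
```

{"method": "step_arm", "body": {
  "motion": [
    {"tx":0.04,"ty":-0.001,"tz":-0.006,"twist":0,"jaw":1},
    {"tx":0.1,"ty":-0.003,"tz":-0.006,"twist":0,"jaw":1},
    {"tx":0.16,"ty":-0.005,"tz":-0.006,"twist":0,"jaw":1},
    {"tx":0.22,"ty":-0.007,"tz":-0.006,"twist":0,"jaw":1},
    {"tx":0.26,"ty":-0.008,"tz":-0.006,"twist":0,"jaw":1}
  ]
}}

```text
t: 4.0
position: [0.5085, 0.0861, 0.0825]
orientation: [2.219, 2.221, 0.001]
force: [3.1, -3.6, -11.8]
gripper_width: 0.0185
gripper_force: 51.7
```

{"method": "step_arm", "body": {
  "motion": [
    {"tx":0.01,"ty":0,"tz":0,"twist":0,"jaw":1},
    {"tx":0.02,"ty":0,"tz":0,"twist":0,"jaw":1},
    {"tx":0.028,"ty":-0.001,"tz":0,"twist":0,"jaw":1},
    {"tx":0.028,"ty":-0.001,"tz":0,"twist":0,"jaw":1},
    {"tx":0.028,"ty":-0.001,"tz":0,"twist":0,"jaw":1}
  ]
}}

```text
t: 4.42
position: [0.5081, 0.099, 0.0825]
orientation: [-2.223, -2.22, -0.002]
force: [2.1, 2.5, -11.0]
gripper_width: 0.0183
gripper_force: 51.9
```

{"method": "step_arm", "body": {
  "motion": [
    {"tx":0.004,"ty":0,"tz":0.008,"twist":0,"jaw":1},
    {"tx":0.008,"ty":0,"tz":0.008,"twist":0,"jaw":1},
    {"tx":0.008,"ty":0,"tz":0.008,"twist":0,"jaw":1}
  ]
}}

```text
t: 4.67
position: [0.5109, 0.0998, 0.0821]
orientation: [2.214, 2.216, 0.003]
force: [0.3, -9.9, 12.6]
gripper_width: 0.0185
gripper_force: 54.4
```

{"method": "step_arm", "body": {
  "motion": [
    {"tx":-0.006,"ty":0,"tz":0,"twist":0,"jaw":0.4},
    {"tx":-0.006,"ty":0,"tz":0,"twist":0,"jaw":0.4},
    {"tx":-0.006,"ty":0,"tz":-0.1,"twist":0,"jaw":0.4},
    {"tx":-0.006,"ty":0,"tz":-0.2,"twist":0,"jaw":0.4},
    {"tx":-0.006,"ty":0,"tz":-0.3,"twist":0,"jaw":0}
  ]
}}

```text
t: 5.08
position: [0.5068, 0.0999, 0.2046]
orientation: [-2.221, -2.219, 0.001]
force: [0.3, 0.0, 0.0]
gripper_width: 0.0618
gripper_force: 0.0
```

```bash
python3 - <<'E'
from h import *
s=env.sense();print(s["position"],s["force"],psi(s))
plan((.56,-.378,.26,1.7))
E
```

```text
[0.50679966 0.09986125 0.20464499] [0.34173532 0.04526311 0.03154932] 89.94444237241815
tx -0.3185 ty 0.0358 tz -0.0369 twist 0.6537
tx -0.2599 ty 0.1876 tz -0.0369 twist 0.6537
tx -0.1343 ty 0.2911 tz -0.0369 twist 0.6537
```

{"method": "step_arm", "body": {
  "motion": [
    {"tx":-0.318,"ty":0.036,"tz":-0.06,"twist":0.654,"jaw":0},
    {"tx":-0.318,"ty":0.036,"tz":-0.06,"twist":0.654,"jaw":0},
    {"tx":-0.318,"ty":0.036,"tz":-0.06,"twist":0.654,"jaw":0},
    {"tx":-0.318,"ty":0.036,"tz":-0.06,"twist":0.654,"jaw":0},
    {"tx":-0.318,"ty":0.036,"tz":-0.06,"twist":0.654,"jaw":0}
  ]
}}

```text
t: 5.5
position: [0.5275, -0.0656, 0.2353]
orientation: [2.715, 1.567, 0.003]
force: [1.0, -0.2, -0.5]
gripper_width: 0.0851
gripper_force: 0.0
```

{"method": "step_arm", "body": {
  "motion": [
    {"tx":-0.26,"ty":0.188,"tz":-0.037,"twist":0.654,"jaw":0},
    {"tx":-0.26,"ty":0.188,"tz":-0.037,"twist":0.654,"jaw":0},
    {"tx":-0.26,"ty":0.188,"tz":-0.037,"twist":0.654,"jaw":0},
    {"tx":-0.26,"ty":0.188,"tz":-0.037,"twist":0.654,"jaw":0},
    {"tx":-0.26,"ty":0.188,"tz":-0.037,"twist":0.654,"jaw":0}
  ]
}}

```text
t: 5.92
position: [0.5448, -0.2252, 0.2524]
orientation: [3.025, 0.828, 0.002]
force: [0.2, 1.1, -0.0]
gripper_width: 0.0855
gripper_force: 0.0
```

{"method": "step_arm", "body": {
  "motion": [
    {"tx":-0.134,"ty":0.291,"tz":-0.02,"twist":0.654,"jaw":0},
    {"tx":-0.134,"ty":0.291,"tz":-0.02,"twist":0.654,"jaw":0},
    {"tx":-0.134,"ty":0.291,"tz":-0.02,"twist":0.654,"jaw":0},
    {"tx":-0.134,"ty":0.291,"tz":-0.02,"twist":0.654,"jaw":0},
    {"tx":-0.134,"ty":0.291,"tz":-0.02,"twist":0.654,"jaw":0}
  ]
}}

```text
t: 6.33
position: [0.5618, -0.3842, 0.261]
orientation: [3.137, 0.034, 0.002]
force: [0.1, -0.5, -0.6]
gripper_width: 0.0856
gripper_force: 0.0
```

{"method": "step_arm", "body": {
  "motion": [
    {"tx":0,"ty":0,"tz":0,"twist":0,"jaw":0},
    {"tx":0,"ty":0,"tz":0,"twist":0,"jaw":0}
  ]
}}

```text
t: 6.5
position: [0.5613, -0.3764, 0.2614]
orientation: [-3.139, -0.049, 0.001]
force: [0.5, -0.4, 0.5]
gripper_width: 0.0855
gripper_force: 0.0
```

```bash
cat >> h.py <<'E'
def plates(im,C,z=.013,lo=150,hi=8000,th=110):
    for c,a,k in blobs(white(im,th),lo,hi):
        r=cv2.minAreaRect(k);B=plane(C,cv2.boxPoints(r),z);P=plane(C,r[0],z)[0]
        d=B[1]-B[0];print(np.round(c,1),a,"xyz",P.round(4),"sides",np.round([np.linalg.norm(d),np.linalg.norm(B[2]-B[1])],4),"ang",np.degrees(np.arctan2(d[1],d[0])).round(1))
def wells(im,C,z,th=110,lo=20,hi=400):
    """grey well inside a white contour"""
    m=white(im,th).astype(np.uint8)*255
    cs,h=cv2.findContours(m,cv2.RETR_CCOMP,cv2.CHAIN_APPROX_NONE)
    for i,c in enumerate(cs):
        if h[0][i][3]>=0 and lo<cv2.contourArea(c)<hi:
            (u,v),r=cv2.minEnclosingCircle(c);print("well",round(u,1),round(v,1),round(r,1),plane(C,(u,v),z)[0].round(4))
E
python3 - <<'E'
from h import *
s=env.sense();print(s["t"],s["position"],psi(s));C=cam("wrist",s);im=env.camera("wrist");cv2.imwrite("pics/w4.png",im[:,:,::-1])
plates(im,C);wells(im,C,.013)
T=env.camera("top");cv2.imwrite("pics/top1.png",T[:,:,::-1]);plates(T,cam("top"),.013,150,600)
E
```

```text
6.5 [ 0.56128794 -0.37636372  0.26135547] 1.7963922431307322
[326.9 389.2] 2019.5 xyz [ 0.3392 -0.3859  0.013 ] sides [0.0439 0.0808] ang -88.1
[479.9 359.9] 933.0 xyz [ 0.3884 -0.5511  0.013 ] sides [0.0216 0.1085] ang -59.3
[169.8 359.8] 973.5 xyz [ 0.377  -0.2131  0.013 ] sides [0.1094 0.0217] ang -25.9
[ 94.9 344.5] 4640.5 xyz [ 0.4078 -0.1318  0.013 ] sides [0.0613 0.1561] ang -63.1
[315.9 281.4] 1709.0 xyz [ 0.4723 -0.3702  0.013 ] sides [0.0462 0.0452] ang -26.3
[334.6 191.4] 1526.0 xyz [ 0.5663 -0.3859  0.013 ] sides [0.0409 0.0432] ang -88.2
[242.5 172.7] 200.0 xyz [ 0.581  -0.2989  0.013 ] sides [0.0139 0.0149] ang -88.2
[396.8  65.6] 291.5 xyz [ 0.6774 -0.4344  0.013 ] sides [0.0158 0.0161] ang -44.3
[278.2  23.4] 526.0 xyz [ 0.7077 -0.3289  0.013 ] sides [0.0529 0.0198] ang -72.0
[459.6 228.8] 257.5 xyz [ 0.5643 -0.3841  0.013 ] sides [0.0457 0.0421] ang -44.7
[163.7 214.3] 258.5 xyz [0.5852 0.3281 0.013 ] sides [0.0318 0.0538] ang -83.5
```

View pics/w4.png

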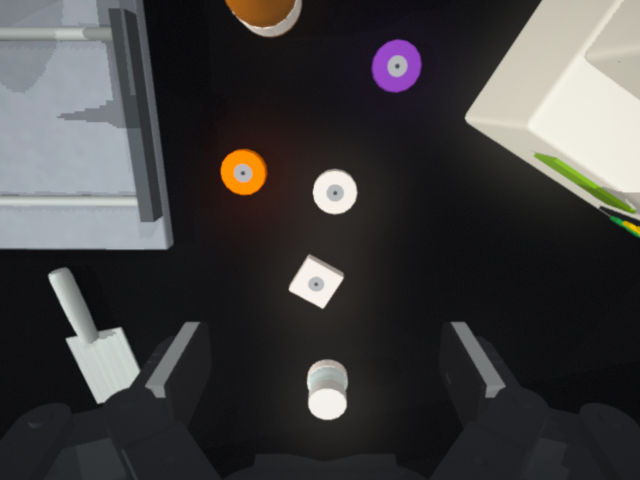

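The w4 wrist view shows the white round plate with its well at (335,192.5) and the square with its well at (316,284). The orange (243,173) and purple (397,66) rounds are the ones to leave alone. I'll take the round plate first.

```bash
python3 - <<'E'
from h import *
s=env.sense();C=cam("wrist");im=cv2.imread("pics/w4.png")
# well by grey hole within plates
for (u,v) in((335,192),(316,284)):
    w=cv2.cvtColor(im,cv2.COLOR_BGR2GRAY)[v-14:v+15,u-14:u+15];m=(w<190)&(np.hypot(*np.mgrid[-14:15,-14:15])<11)
    vv,uu=np.nonzero(m);c=(uu.mean()+u-14,vv.mean()+v-14);print(c,m.sum(),plane(C,c,.013)[0].round(4))
R=plane(C,(335,192.5),.013)[0];plan((R[0],R[1],.10,1.7),(R[0],R[1],.019,1.7))
E
```

```text
(np.float64(334.7230769230769), np.float64(192.53333333333333)) 195 [ 0.5655 -0.3852  0.013 ]
(np.float64(315.6985294117647), np.float64(283.6764705882353)) 136 [ 0.47   -0.3696  0.013 ]
tx 0.0075 ty 0.0198 tz 0.3238 twist 0.0033
tx 0.0000 ty 0.0000 tz 0.1620 twist -0.0000
```

{"method": "step_arm", "body": {
  "motion": [
    {"tx":0.008,"ty":0.018,"tz":0.324,"twist":0,"jaw":0.25},
    {"tx":0.008,"ty":0.018,"tz":0.324,"twist":0,"jaw":0.25},
    {"tx":0.008,"ty":0.018,"tz":0.324,"twist":0,"jaw":0.25},
    {"tx":0.008,"ty":0.018,"tz":0.324,"twist":0,"jaw":0.25},
    {"tx":0.008,"ty":0.018,"tz":0.324,"twist":0,"jaw":0.25}
  ]
}}

```text
t: 7.02
position: [0.5616, -0.3813, 0.0919]
orientation: [-3.13, -0.05, 0.019]
force: [-1.6, 0.8, -0.9]
gripper_width: 0.064
gripper_force: 0.0
```

```bash
python3 - <<'E'
from h import *
s=env.sense();print(s["position"],psi(s),s["gripper_width"]);C=cam("wrist",s);im=env.camera("wrist");cv2.imwrite("pics/w5.png",im[:,:,::-1])
print(proj(C,[[.5655,-.3855,.013]]));plates(im,C)
plan((.5655,-.3852,.019,1.7))
E
```

```text
[ 0.56162602 -0.38126926  0.09194352] 1.8401789839523195 0.06396100476036783
[[333.38794912 256.12206622]]
[  4.3 463.3] 214.0 xyz [ 0.4048 -0.1678  0.013 ] sides [0.0082 0.0272] ang -87.5
[303.3 389.6] 4547.5 xyz [ 0.4744 -0.3706  0.013 ] sides [0.0499 0.0478] ang -22.9
[437.6 345.5] 908.0 xyz [ 0.5117 -0.45    0.013 ] sides [0.0112 0.0518] ang -65.3
[211.9 345.7] 927.0 xyz [ 0.5062 -0.3147  0.013 ] sides [0.0525 0.0116] ang -20.0
[333.3 252.8] 4557.5 xyz [ 0.5675 -0.3857  0.013 ] sides [0.0447 0.0407] ang -10.1
[173.  223.3] 672.5 xyz [ 0.5813 -0.2985  0.013 ] sides [0.016  0.0159] ang -45.9
[ 29.3 247.4] 7029.5 xyz [ 0.5877 -0.2256  0.013 ] sides [0.033  0.1568] ang -88.2
[613.1 114.7] 6094.5 xyz [ 0.6476 -0.5119  0.013 ] sides [0.0334 0.074 ] ang -88.2
[450.3  32.1] 1141.5 xyz [ 0.6776 -0.4344  0.013 ] sides [0.0162 0.0165] ang -88.2
tx 0.0038 ty 0.0047 tz 0.1542 twist 0.0027
```

{"method": "step_arm", "body": {
  "motion": [
    {"tx":0.001,"ty":0,"tz":0.06,"twist":0,"jaw":0.25},
    {"tx":0.001,"ty":0,"tz":0.12,"twist":0,"jaw":0.25},
    {"tx":0.001,"ty":0,"tz":0.155,"twist":0,"jaw":0.25},
    {"tx":0.001,"ty":0,"tz":0.161,"twist":0,"jaw":0.25},
    {"tx":0.001,"ty":0,"tz":0.161,"twist":0,"jaw":0.25}
  ]
}}

```text
t: 7.48
position: [0.5673, -0.3864, 0.0211]
orientation: [3.14, 0.049, 0.002]
force: [0.7, 0.1, 0.9]
gripper_width: 0.0639
gripper_force: 0.0
```

{"method": "step_arm", "body": {
  "motion": [
    {"tx":0,"ty":0,"tz":0,"twist":0,"jaw":1},
    {"tx":0,"ty":0,"tz":0,"twist":0,"jaw":1},
    {"tx":0,"ty":0,"tz":0,"twist":0,"jaw":1},
    {"tx":0,"ty":0,"tz":0,"twist":0,"jaw":1},
    {"tx":0,"ty":0,"tz":0,"twist":0,"jaw":1}
  ],
  "grip_force": 50
}}

```text
t: 7.9
position: [0.5681, -0.3876, 0.0231]
orientation: [3.138, 0.047, 0.007]
force: [-0.6, 0.8, 5.0]
gripper_width: 0.0381
gripper_force: 49.4
```

{"method": "step_arm", "body": {
  "motion": [
    {"tx":0,"ty":0,"tz":-0.05,"twist":0,"jaw":1},
    {"tx":0,"ty":0,"tz":-0.12,"twist":0,"jaw":1},
    {"tx":0,"ty":0,"tz":-0.2,"twist":0,"jaw":1},
    {"tx":0,"ty":0,"tz":-0.2,"twist":0,"jaw":1},
    {"tx":0,"ty":0,"tz":-0.2,"twist":0,"jaw":1}
  ]
}}

```text
t: 8.32
position: [0.5685, -0.3883, 0.125]
orientation: [3.134, 0.047, 0.012]
force: [-0.4, -0.8, -0.4]
gripper_width: 0.0375
gripper_force: 50.2
```

```bash
python3 - <<'E'
from h import *
s=env.sense();print(s["position"],psi(s),s["gripper_width"],s["gripper_force"]);C=cam("wrist",s);im=env.camera("wrist");cv2.imwrite("pics/w6.png",im[:,:,::-1])
T=env.camera("top");cv2.imwrite("pics/top2.png",T[:,:,::-1]);plates(T,cam("top"),.013,150,600)
Cp=cam("top");g=cv2.cvtColor(T,cv2.COLOR_RGB2GRAY);m=(g<110).astype(np.uint8);m[:160]=0;m[225:]=0;m[:,:215]=0;m[:,300:]=0
for c,a,k in blobs(m,60,900):print(c,a,plane(Cp,c,.054)[0].round(4))
E
```

```text
[ 0.56853222 -0.3883473   0.12502272] 1.7190997373320176 0.03753166237675957 50.16348481178284
[163.7 214.2] 254.5 xyz [0.5852 0.3281 0.013 ] sides [0.0316 0.0534] ang -82.3
[238.71872887 206.67072346] 246.5 [0.5988 0.1433 0.054 ]
[275.97742364 206.5       ] 251.0 [0.6011 0.0567 0.054 ]
[275.5 176.5] 341.0 [0.6729 0.06   0.054 ]
[239.0141844  176.51336607] 305.5 [0.671  0.1455 0.054 ]
[215.93449782 192.46142649] 114.5 [0.6316 0.1978 0.054 ]
```

```bash
python3 - <<'E'
import cv2
im=cv2.imread("pics/w6.png");cv2.imwrite("pics/crop3.png",cv2.resize(im[240:480,160:480],(800,600),interpolation=cv2.INTER_CUBIC))
E
```

```text
(no output)
```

View pics/crop3.png

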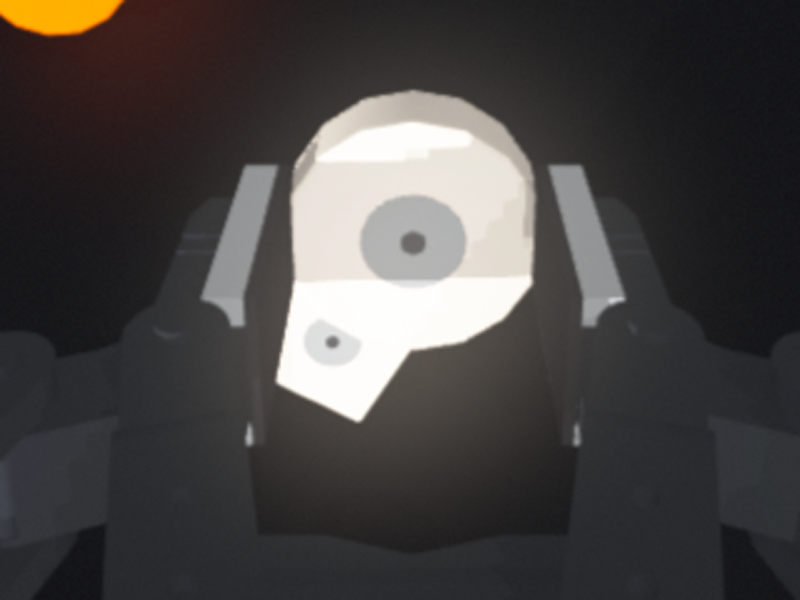

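The round plate is held, with its well at crop (413,243). Next I'll look at the carrier from above.

```bash
python3 - <<'E'
from h import *
plan((.60,-.30,.26,1.7),(.65,.10,.26,1.7))
s=env.sense();C=cam("wrist",s);print(s["position"],s["gripper_width"]);
for h in(.006,.010):print(plane(C,(325.2,337.2),s["position"][2]-h)[0]-s["position"])
E
```

```text
tx 0.0727 ty -0.1708 tz -0.2791 twist 0.0003
tx 0.0412 ty -0.2656 tz 0.0000 twist -0.0000
tx 0.0412 ty -0.2656 tz 0.0000 twist -0.0000
tx 0.0412 ty -0.2656 tz 0.0000 twist -0.0000
[ 0.56620166 -0.38645514  0.12045551] 0.03773471459445345
[-0.0006435  -0.00063011 -0.006     ]
[-0.00316618 -0.00071739 -0.01      ]
```

{"method": "step_arm", "body": {
  "motion": [
    {"tx":0.07,"ty":-0.17,"tz":-0.28,"twist":0,"jaw":1},
    {"tx":0.07,"ty":-0.17,"tz":-0.28,"twist":0,"jaw":1},
    {"tx":0.07,"ty":-0.17,"tz":-0.28,"twist":0,"jaw":1},
    {"tx":0.07,"ty":-0.17,"tz":-0.28,"twist":0,"jaw":1},
    {"tx":0.07,"ty":-0.17,"tz":-0.28,"twist":0,"jaw":1}
  ]
}}

```text
t: 8.83
position: [0.6025, -0.2977, 0.2664]
orientation: [3.138, 0.052, 0.017]
force: [0.5, -0.7, 0.3]
gripper_width: 0.0377
gripper_force: 50.4
```

{"method": "step_arm", "body": {
  "motion": [
    {"tx":0.041,"ty":-0.266,"tz":0,"twist":0,"jaw":1},
    {"tx":0.041,"ty":-0.266,"tz":0,"twist":0,"jaw":1},
    {"tx":0.041,"ty":-0.266,"tz":0,"twist":0,"jaw":1},
    {"tx":0.041,"ty":-0.266,"tz":0,"twist":0,"jaw":1},
    {"tx":0.041,"ty":-0.266,"tz":0,"twist":0,"jaw":1}
  ]
}}

```text
t: 9.25
position: [0.6149, -0.1634, 0.258]
orientation: [-3.139, -0.054, 0.004]
force: [-0.7, -0.5, -1.1]
gripper_width: 0.038
gripper_force: 50.4
```

{"method": "step_arm", "body": {
  "motion": [
    {"tx":0.041,"ty":-0.266,"tz":0,"twist":0,"jaw":1},
    {"tx":0.041,"ty":-0.266,"tz":0,"twist":0,"jaw":1},
    {"tx":0.041,"ty":-0.266,"tz":0,"twist":0,"jaw":1},
    {"tx":0.041,"ty":-0.266,"tz":0,"twist":0,"jaw":1},
    {"tx":0.041,"ty":-0.266,"tz":0,"twist":0,"jaw":1}
  ]
}}

```text
t: 9.67
position: [0.6318, -0.0319, 0.2583]
orientation: [-3.141, -0.052, 0.002]
force: [0.5, -0.1, 0.1]
gripper_width: 0.0379
gripper_force: 50.5
```

{"method": "step_arm", "body": {
  "motion": [
    {"tx":0.041,"ty":-0.266,"tz":0,"twist":0,"jaw":1},
    {"tx":0.041,"ty":-0.266,"tz":0,"twist":0,"jaw":1},
    {"tx":0.041,"ty":-0.266,"tz":0,"twist":0,"jaw":1},
    {"tx":0.041,"ty":-0.266,"tz":0,"twist":0,"jaw":1},
    {"tx":0.041,"ty":-0.266,"tz":0,"twist":0,"jaw":1}
  ]
}}

```text
t: 10.08
position: [0.6488, 0.1005, 0.2583]
orientation: [3.14, 0.05, -0.001]
force: [0.4, -0.4, -0.5]
gripper_width: 0.0377
gripper_force: 50.5
```

{"method": "step_arm", "body": {
  "motion": [
    {"tx":0,"ty":0,"tz":0,"twist":0,"jaw":1},
    {"tx":0,"ty":0,"tz":0,"twist":0,"jaw":1},
    {"tx":0,"ty":0,"tz":0,"twist":0,"jaw":1}
  ]
}}

```text
t: 10.33
position: [0.6484, 0.0974, 0.2591]
orientation: [3.14, 0.043, -0.001]
force: [0.5, -0.3, 0.5]
gripper_width: 0.0381
gripper_force: 50.5
```

```bash
cat >> h.py <<'E'
def pockets(im,C,th=95,z=.054):
    g=cv2.cvtColor(im,cv2.COLOR_RGB2GRAY)
    w=cv2.morphologyEx(white(im,130).astype(np.uint8),cv2.MORPH_CLOSE,np.ones((3,3)))
    for c,a,k in blobs(g<th,700,9000):
        r=cv2.minAreaRect(k);B=plane(C,cv2.boxPoints(r),z);P=plane(C,r[0],z)[0]
        sd=[np.linalg.norm(B[(i+1)%4]-B[i]) for i in(0,1)];d=B[1]-B[0]
        if max(sd)<.09:print(np.round(r[0],1),a,P.round(4),np.round(sd,4),np.degrees(np.arctan2(d[1],d[0])).round(2))
E
python3 - <<'E'
from h import *
s=env.sense();print(s["t"],s["position"],psi(s),s["gripper_width"]);C=cam("wrist",s);im=env.camera("wrist");cv2.imwrite("pics/w7.png",im[:,:,::-1])
pockets(im,C)
E
```

```text
10.3333 [0.64837189 0.09742702 0.25911538] 1.55257730615327 0.03807098922414937
[270.5 258.5] 1736.0 [0.6008 0.1435 0.054 ] [0.0427 0.0431] -26.43
[367.3 258.4] 1726.0 [0.6032 0.0577 0.054 ] [0.0513 0.0297] 1.04
[370.5 178. ] 3235.0 [0.6747 0.0594 0.054 ] [0.0743 0.0317] -88.43
[266.6 177.8] 2889.5 [0.6726 0.1455 0.054 ] [0.0454 0.0456] -86.98
```

View pics/w7.png

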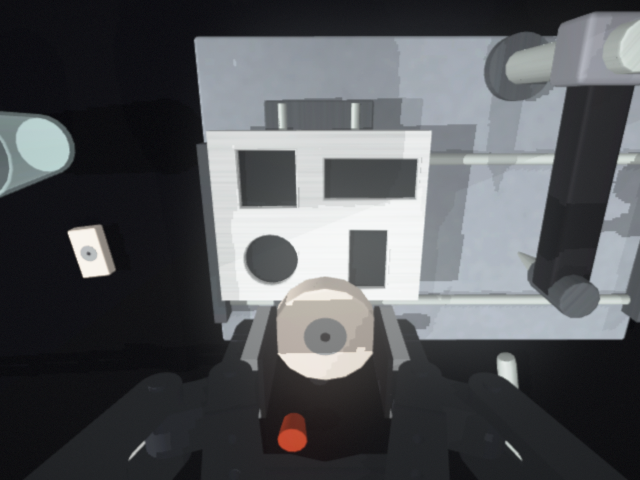

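The w7 view shows the four empty pockets at round (270,258), square (267,178), short (367,258) and long (370,178). The held plate's well is at (325,337) and the short bar is at (90,253).

```bash
python3 -c "
from h import *
plan((.603,.1437,.09,1.7));print(env.sense()['position'])"
```

```text
tx -0.0882 ty -0.0944 tz 0.3385 twist -0.0031
[0.64837072 0.09774401 0.25923872]
```

{"method": "step_arm", "body": {
  "motion": [
    {"tx":-0.088,"ty":-0.094,"tz":0.05,"twist":0,"jaw":1},
    {"tx":-0.088,"ty":-0.094,"tz":0.12,"twist":0,"jaw":1},
    {"tx":-0.088,"ty":-0.094,"tz":0.2,"twist":0,"jaw":1},
    {"tx":-0.088,"ty":-0.094,"tz":0.28,"twist":0,"jaw":1},
    {"tx":-0.088,"ty":-0.094,"tz":0.338,"twist":0,"jaw":1}
  ]
}}

```text
t: 10.8
position: [0.6016, 0.1448, 0.0885]
orientation: [3.141, 0.046, -0.001]
force: [0.8, 0.4, -0.1]
gripper_width: 0.0383
gripper_force: 50.5
```

{"method": "step_arm", "body": {
  "motion": [
    {"tx":0,"ty":0,"tz":0,"twist":0,"jaw":1},
    {"tx":0,"ty":0,"tz":0,"twist":0,"jaw":1},
    {"tx":0,"ty":0,"tz":0,"twist":0,"jaw":1},
    {"tx":0,"ty":0,"tz":0,"twist":0,"jaw":1}
  ]
}}

```text
t: 11.13
position: [0.6055, 0.1455, 0.0933]
orientation: [-3.141, -0.046, -0.009]
force: [1.3, -0.6, -0.7]
gripper_width: 0.0378
gripper_force: 50.5
```

```bash
python3 - <<'E'
from h import *
s=env.sense();print(s["t"],s["position"],psi(s),s["gripper_width"]);C=cam("wrist",s);im=env.camera("wrist");cv2.imwrite("pics/w8.png",im[:,:,::-1])
pockets(im,C)
g=cv2.cvtColor(im,cv2.COLOR_RGB2GRAY)
for c,a,k in blobs((g<185)&(g>100),200,3000):
    if abs(c[0]-325)<25 and abs(c[1]-337)<25:print(c,a,[plane(C,c,s["position"][2]-h)[0]-s["position"] for h in(.006,.010)])
plan((.603,.1437,.072,1.7))
E
```

```text
11.1333 [0.60545055 0.14553461 0.09333902] 1.665196403630309 0.037820008413539385
[511.3 303. ] 6459.0 [0.6049 0.0583 0.054 ] [0.0561 0.0309] 1.59
[550.  23.] 2321.0 [0.7209 0.0645 0.054 ] [0.0257 0.0156] -88.3
[436.   22.5] 5780.0 [0.7198 0.107  0.054 ] [0.0484 0.0151] -88.3
[338.   22.5] 1040.5 [0.7187 0.1435 0.054 ] [0.0095 0.015 ] -88.3
[324.83016209 335.54813249] 1182.5 [array([ 0.00011563, -0.00045483, -0.006     ]), array([-0.00235866, -0.00052885, -0.01      ])]
tx -0.0045 ty 0.0038 tz 0.0426 twist -0.0005
```

{"method": "step_arm", "body": {
  "motion": [
    {"tx":-0.005,"ty":0,"tz":0.01,"twist":0,"jaw":1},
    {"tx":-0.005,"ty":0,"tz":0.02,"twist":0,"jaw":1},
    {"tx":-0.005,"ty":0,"tz":0.03,"twist":0,"jaw":1},
    {"tx":-0.005,"ty":0,"tz":0.038,"twist":0,"jaw":1},
    {"tx":-0.005,"ty":0,"tz":0.042,"twist":0,"jaw":1}
  ]
}}

```text
t: 11.6
position: [0.602, 0.1458, 0.0718]
orientation: [3.141, 0.047, 0.006]
force: [-3.3, -0.9, 23.7]
gripper_width: 0.0382
gripper_force: 54.4
```

{"method": "step_arm", "body": {
  "motion": [
    {"tx":0,"ty":0,"tz":0,"twist":0,"jaw":1},
    {"tx":0,"ty":0,"tz":0,"twist":0,"jaw":1}
  ]
}}

```text
t: 11.77
position: [0.6022, 0.1458, 0.072]
orientation: [3.141, 0.047, 0.008]
force: [-1.8, 0.2, 13.4]
gripper_width: 0.0378
gripper_force: 52.9
```

{"method": "step_arm", "body": {
  "motion": [
    {"tx":0,"ty":0,"tz":-0.001,"twist":0,"jaw":0.35},
    {"tx":0,"ty":0,"tz":-0.001,"twist":0,"jaw":0.35},
    {"tx":0,"ty":0,"tz":-0.002,"twist":0,"jaw":0.35},
    {"tx":0,"ty":0,"tz":-0.04,"twist":0,"jaw":0.35},
    {"tx":0,"ty":0,"tz":-0.1,"twist":0,"jaw":0.35}
  ]
}}

```text
t: 12.18
position: [0.5974, 0.1453, 0.1157]
orientation: [3.14, 0.047, -0.015]
force: [0.2, 0.6, 0.1]
gripper_width: 0.0557
gripper_force: 0.0
```

{"method": "step_arm", "body": {
  "motion": [
    {"tx":0.08,"ty":0,"tz":-0.28,"twist":0,"jaw":0},
    {"tx":0.08,"ty":0,"tz":-0.28,"twist":0,"jaw":0},
    {"tx":0.08,"ty":0,"tz":-0.28,"twist":0,"jaw":0},
    {"tx":0.08,"ty":0,"tz":-0.28,"twist":0,"jaw":0},
    {"tx":0.08,"ty":0,"tz":-0.28,"twist":0,"jaw":0}
  ]
}}

```text
t: 12.6
position: [0.6443, 0.1473, 0.265]
orientation: [-3.14, -0.047, -0.018]
force: [1.2, 0.4, 0.5]
gripper_width: 0.0859
gripper_force: 0.0
```

```bash
python3 - <<'E'
from h import *
s=env.sense();print(s["t"],s["position"],psi(s),s["gripper_width"]);C=cam("wrist",s);im=env.camera("wrist");cv2.imwrite("pics/w9.png",im[:,:,::-1])
pockets(im,C)
print(proj(C,[[.6,.143,.062]]))
g=cv2.cvtColor(im,cv2.COLOR_RGB2GRAY)
u,v=proj(C,[[.6,.143,.062]])[0].astype(int)
cv2.imwrite("pics/crop4.png",cv2.resize(im[max(v-50,0):v+50,u-66:u+67,::-1],(800,600),interpolation=cv2.INTER_CUBIC))
T=env.camera("top");plates(T,cam("top"),.013,150,600)
plates(im,C)
E
```

```text
12.6 [0.64429339 0.14728906 0.26501982] 1.7022946694536625 0.08591780613426982
[422.4 254.3] 1729.0 [0.6052 0.0581 0.054 ] [0.053  0.0301] 1.86
[429.  174.5] 3218.5 [0.6767 0.0601 0.054 ] [0.0747 0.0313] -88.26
[327.5 174. ] 2801.0 [0.6745 0.1456 0.054 ] [0.0453 0.0454] -88.26
[ 36.5 143. ] 2208.5 [0.6926 0.3855 0.054 ] [0.059  0.0392] -88.26
[[327.73358605 260.16319384]]
[463.6 318.6] 369.0 xyz [ 0.351  -0.3889  0.013 ] sides [0.0567 0.0441] ang -88.9
[454. 268.] 331.5 xyz [ 0.4694 -0.3682  0.013 ] sides [0.0461 0.0454] ang -29.6
[200.4 437.1] 507.0 xyz [0.3518 0.2829 0.013 ] sides [0.0233 0.0605] ang -50.1
[552.9 383. ] 1091.5 xyz [ 0.4374 -0.1177  0.013 ] sides [0.0311 0.0952] ang -61.2
[169.9 359.8] 1000.5 xyz [0.4626 0.3113 0.013 ] sides [0.1088 0.0222] ang -25.9
[143.8 249. ] 1532.0 xyz [0.5873 0.3267 0.013 ] sides [0.033  0.0543] ang -73.5
[ 84.8 146.9] 3566.0 xyz [0.6805 0.3905 0.013 ] sides [0.1139 0.0839] ang -88.3
```

View pics/crop4.png

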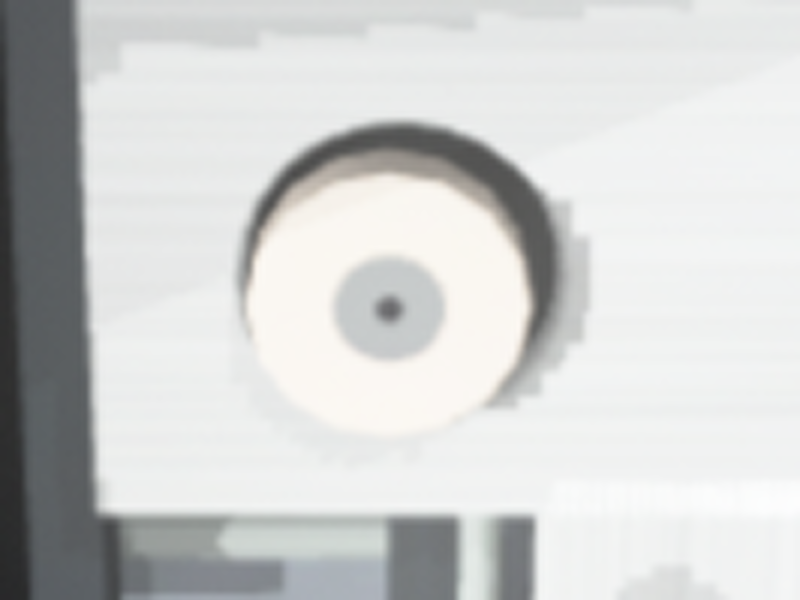

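The crop shows the round plate seated inside its pocket, with its well at about (325.8,261.3) in w9. Next is the short bar.

```bash
python3 -c "
from h import *
plan((.63,.322,.23,1.7))"
```

```text
tx -0.0105 ty -0.3505 tz 0.0584 twist 0.0002
```

{"method": "step_arm", "body": {
  "motion": [
    {"tx":-0.01,"ty":-0.35,"tz":0.05,"twist":0,"jaw":0},
    {"tx":-0.01,"ty":-0.35,"tz":0.05,"twist":0,"jaw":0},
    {"tx":-0.01,"ty":-0.35,"tz":0.05,"twist":0,"jaw":0},
    {"tx":-0.01,"ty":-0.35,"tz":0.05,"twist":0,"jaw":0},
    {"tx":-0.01,"ty":-0.35,"tz":0.05,"twist":0,"jaw":0}
  ]
}}

```text
t: 13.12
position: [0.6268, 0.3275, 0.2295]
orientation: [-3.139, -0.054, 0.012]
force: [-0.3, -0.6, -0.1]
gripper_width: 0.0854
gripper_force: 0.0
```

{"method": "step_arm", "body": {
  "motion": [
    {"tx":0,"ty":0,"tz":0,"twist":0,"jaw":0},
    {"tx":0,"ty":0,"tz":0,"twist":0,"jaw":0},
    {"tx":0,"ty":0,"tz":0,"twist":0,"jaw":0}
  ]
}}

```text
t: 13.37
position: [0.6298, 0.32, 0.2331]
orientation: [3.139, 0.046, -0.003]
force: [0.8, 0.0, -0.5]
gripper_width: 0.0856
gripper_force: 0.0
```

```bash
cat >> h.py <<'E'
def wellat(im,C,uv,z,r=12,show=True):
    """dark-grey centroid (dot+ring) near uv on a white plate, refined twice"""
    g=cv2.cvtColor(im,cv2.COLOR_RGB2GRAY).astype(float);c=np.array(uv,float)
    V,U=np.mgrid[:480,:640]
    for _ in range(4):
        d=np.hypot(U-c[0],V-c[1])<r;hi=np.percentile(g[d],90);w=np.clip(hi-15-g,0,60)*d;c=np.array([(w*U).sum(),(w*V).sum()])/w.sum()
    P=plane(C,c,z)[0]
    if show:print("well",c.round(1),P.round(4))
    return c,P
E
python3 - <<'E'
from h import *
s=env.sense();print(s["t"],s["position"],psi(s),s["gripper_width"]);C=cam("wrist",s);im=env.camera("wrist");cv2.imwrite("pics/w10.png",im[:,:,::-1])
plates(im,C,th=150)
for c,a,k in blobs(white(im,150),700,8000):
    if abs(plane(C,c,.013)[0][0]-.587)<.03:
        ap=cv2.approxPolyDP(k,4,True)[:,0];print(ap.tolist(),plane(C,ap,.013)[:,:2].round(4).tolist());wellat(im,C,c+[0,1],.013)
E
```

```text
13.3667 [0.62981755 0.3200162  0.2331471 ] 1.6625278283767202 0.08560972532617932
[318.5 444.5] 1768.5 xyz [0.3572 0.3159 0.013 ] sides [0.0445 0.0849] ang -8.1
[ 22.8 394.9] 2302.5 xyz [0.4049 0.6247 0.013 ] sides [0.0954 0.0601] ang -13.0
[629.4 337.4] 184.0 xyz [0.5019 0.0122 0.013 ] sides [0.0209 0.0119] ang -88.4
[312.5 248. ] 1515.5 xyz [0.5873 0.3292 0.013 ] sides [0.0276 0.0518] ang -80.9
[573.8  97.9] 166.5 xyz [0.7234 0.1189 0.013 ] sides [0.0192 0.0066] ang 2.0
[[323, 221], [295, 225], [302, 275], [330, 272]] [[0.6133, 0.3201], [0.6089, 0.3452], [0.56, 0.3384], [0.5638, 0.3122]]
well [314.2 249.6] [0.5858 0.3274 0.013 ]
```

```bash
python3 -c "
from h import *
plan((.5858,.3274,.08,8.7),(.5858,.3274,.019,8.7));print(env.sense()['position'])"
```

```text
tx -0.0883 ty -0.0178 tz 0.3076 twist -0.1574
tx 0.0000 ty 0.0000 tz 0.1220 twist -0.0000
[0.63020281 0.31976634 0.23377851]
```

{"method": "step_arm", "body": {
  "motion": [
    {"tx":-0.088,"ty":-0.018,"tz":0.1,"twist":-0.157,"jaw":0.35},
    {"tx":-0.088,"ty":-0.018,"tz":0.18,"twist":-0.157,"jaw":0.35},
    {"tx":-0.088,"ty":-0.018,"tz":0.25,"twist":-0.157,"jaw":0.35},
    {"tx":-0.088,"ty":-0.018,"tz":0.307,"twist":-0.157,"jaw":0.35},
    {"tx":-0.088,"ty":-0.018,"tz":0.307,"twist":-0.157,"jaw":0.35}
  ]
}}

```text
t: 13.83
position: [0.5801, 0.325, 0.0729]
orientation: [3.127, 0.237, -0.025]
force: [-2.0, -1.8, -1.2]
gripper_width: 0.0556
gripper_force: 0.0
```

{"method": "step_arm", "body": {
  "motion": [
    {"tx":0,"ty":0,"tz":0,"twist":0,"jaw":0.35},
    {"tx":0,"ty":0,"tz":0,"twist":0,"jaw":0.35},
    {"tx":0,"ty":0,"tz":0,"twist":0,"jaw":0.35}
  ]
}}

```text
t: 14.08
position: [0.5888, 0.3297, 0.0844]
orientation: [-3.131, -0.239, -0.01]
force: [0.9, 0.5, 1.0]
gripper_width: 0.0556
gripper_force: 0.0
```

```bash
python3 - <<'E'
from h import *
s=env.sense();print(s["t"],s["position"],psi(s),s["gripper_width"]);C=cam("wrist",s);im=env.camera("wrist");cv2.imwrite("pics/w11.png",im[:,:,::-1])
u=proj(C,[[.5858,.3274,.013]])[0];print(u);_,P=wellat(im,C,u,.013,22);plan((P[0],P[1],.019,8.7))
for c,a,k in blobs(white(im,140),1500,15000):
    if np.linalg.norm(c-u)<30:
        ap=cv2.approxPolyDP(k,6,True)[:,0];print(plane(C,ap,.013)[:,:2].round(4).tolist())
E
```

```text
14.0833 [0.5887758  0.32969827 0.08435704] 8.713398733977083 0.05556273936041382
[327.34020106 275.59531203]
well [324.8 275.8] [0.5855 0.3287 0.013 ]
tx -0.0065 ty 0.0012 tz 0.1306 twist 0.0006
[[0.6112, 0.3457], [0.5598, 0.3388], [0.5633, 0.3122], [0.6146, 0.32]]
```

{"method": "step_arm", "body": {
  "motion": [
    {"tx":-0.003,"ty":0,"tz":0.05,"twist":0,"jaw":0.35},
    {"tx":-0.003,"ty":0,"tz":0.09,"twist":0,"jaw":0.35},
    {"tx":-0.003,"ty":0,"tz":0.118,"twist":0,"jaw":0.35},
    {"tx":-0.003,"ty":0,"tz":0.122,"twist":0,"jaw":0.35},
    {"tx":-0.003,"ty":0,"tz":0.122,"twist":0,"jaw":0.35}
  ]
}}

```text
t: 14.55
position: [0.5851, 0.3293, 0.0207]
orientation: [-3.132, -0.24, -0.002]
force: [-0.0, 0.4, 0.5]
gripper_width: 0.0558
gripper_force: 0.0
```

{"method": "step_arm", "body": {
  "motion": [
    {"tx":0,"ty":0,"tz":0,"twist":0,"jaw":1},
    {"tx":0,"ty":0,"tz":0,"twist":0,"jaw":1},
    {"tx":0,"ty":0,"tz":0,"twist":0,"jaw":1},
    {"tx":0,"ty":0,"tz":0,"twist":0,"jaw":1},
    {"tx":0,"ty":0,"tz":0,"twist":0,"jaw":1}
  ],
  "grip_force": 50
}}

```text
t: 14.97
position: [0.5859, 0.3297, 0.022]
orientation: [-3.131, -0.24, -0.006]
force: [0.3, -2.2, 6.0]
gripper_width: 0.0261
gripper_force: 49.6
```

{"method": "step_arm", "body": {
  "motion": [
    {"tx":0,"ty":0,"tz":-0.08,"twist":0,"jaw":1},
    {"tx":0,"ty":0,"tz":-0.16,"twist":0,"jaw":1},
    {"tx":0,"ty":0,"tz":-0.24,"twist":0,"jaw":1},
    {"tx":0,"ty":0,"tz":-0.3,"twist":0.155,"jaw":1},
    {"tx":0,"ty":0,"tz":-0.3,"twist":0.155,"jaw":1}
  ]
}}

```text
t: 15.38
position: [0.5884, 0.331, 0.1786]
orientation: [-3.135, -0.044, -0.023]
force: [1.3, 0.0, -0.8]
gripper_width: 0.0258
gripper_force: 49.6
```

```bash
python3 -c "
from h import *
plan((.65,.13,.2,1.7));s=env.sense();print(s['position'],s['gripper_width'],s['gripper_force'],psi(s))"
```

```text
tx 0.0560 ty 0.2026 tz -0.0214 twist -0.0010
tx 0.0558 ty 0.2027 tz -0.0214 twist -0.0010
[0.58835753 0.33099023 0.17862881] 0.025821160052197572 49.57904398441315 1.6068753865615415
```

{"method": "step_arm", "body": {
  "motion": [
    {"tx":0.065,"ty":0.203,"tz":-0.07,"twist":0,"jaw":1},
    {"tx":0.065,"ty":0.203,"tz":-0.07,"twist":0,"jaw":1},
    {"tx":0.065,"ty":0.203,"tz":-0.07,"twist":0,"jaw":1},
    {"tx":0.065,"ty":0.203,"tz":-0.07,"twist":0,"jaw":1},
    {"tx":0.065,"ty":0.203,"tz":-0.07,"twist":0,"jaw":1}
  ]
}}

```text
t: 15.8
position: [0.6207, 0.2274, 0.2052]
orientation: [-3.141, -0.045, -0.001]
force: [-0.4, -0.4, -1.4]
gripper_width: 0.0262
gripper_force: 49.6
```

{"method": "step_arm", "body": {
  "motion": [
    {"tx":0.065,"ty":0.203,"tz":-0.07,"twist":0,"jaw":1},
    {"tx":0.065,"ty":0.203,"tz":-0.07,"twist":0,"jaw":1},
    {"tx":0.065,"ty":0.203,"tz":-0.07,"twist":0,"jaw":1},
    {"tx":0.065,"ty":0.203,"tz":-0.07,"twist":0,"jaw":1},
    {"tx":0.065,"ty":0.203,"tz":-0.07,"twist":0,"jaw":1}
  ]
}}

```text
t: 16.22
position: [0.6558, 0.1283, 0.2394]
orientation: [-3.14, -0.047, 0.001]
force: [-0.8, -0.0, -1.3]
gripper_width: 0.026
gripper_force: 49.7
```

{"method": "step_arm", "body": {
  "motion": [
    {"tx":0,"ty":0,"tz":0,"twist":0,"jaw":1},
    {"tx":0,"ty":0,"tz":0,"twist":0,"jaw":1},
    {"tx":0,"ty":0,"tz":0,"twist":0,"jaw":1},
    {"tx":0,"ty":0,"tz":0,"twist":0,"jaw":1},
    {"tx":0,"ty":0,"tz":0,"twist":0,"jaw":1}
  ]
}}

```text
t: 16.63
position: [0.6553, 0.1293, 0.2395]
orientation: [-3.141, -0.051, 0.001]
force: [0.1, 0.2, -0.7]
gripper_width: 0.026
gripper_force: 49.7
```

```bash
cat >> h.py <<'E'
def pocketx(im,C,uv=None,th=95,ztop=.054,zf=.049):
    """pocket centres: rim height on the camera's side, floor on the far side -> mean of the two casts"""
    g=cv2.cvtColor(im,cv2.COLOR_RGB2GRAY);out=[]
    K,R,t=C;o=-R.T@t
    for c,a,k in blobs(g<th,700,12000):
        p=k[:,0].astype(float)
        A=plane(C,p,ztop);B=plane(C,p,zf);lo,hi=[],[]
        for i in(0,1):
            mn,mx=A[:,i].argmin(),A[:,i].argmax()
            e0=A[mn,i] if o[i]<A[mn,i] else B[mn,i];e1=A[mx,i] if o[i]>A[mx,i] else B[mx,i]
            lo.append(e0);hi.append(e1)
        lo,hi=np.array(lo),np.array(hi)
        if (hi-lo).max()<.09:print("pocket",c.round(1),a,((lo+hi)/2).round(4),(hi-lo).round(4))
E
python3 - <<'E'
from h import *
for n in("w7","w9"):pass
s=env.sense();print(s["t"],s["position"],psi(s),s["gripper_width"]);C=cam("wrist",s);im=env.camera("wrist");cv2.imwrite("pics/w12.png",im[:,:,::-1])
pocketx(im,C)
h=.009;u=proj(C,[np.array(s["position"])-[0.0,0,h]])[0];print(u);c,P=wellat(im,C,u,s["position"][2]-h,22);print(P-s["position"])
for c,a,k in blobs(white(im,140),1500,15000):
    if np.linalg.norm(c-u)<50:
        ap=cv2.approxPolyDP(k,6,True)[:,0];print(ap.tolist())
E
```

```text
16.6333 [0.65534803 0.1292623  0.23948614] 1.8746142174622704 0.025973326669512135
pocket [406.1 273.2] 1895.0 [0.6035 0.0576] [0.0541 0.0328]
pocket [412.4 189.9] 3551.5 [0.676  0.0595] [0.034  0.0768]
pocket [304.4 188.8] 3172.5 [0.6736 0.1456] [0.0474 0.0469]
[323.64229037 331.48543447]
well [325.7 334. ] [0.6542 0.1284 0.2305]
[-0.00111877 -0.00085463 -0.009     ]
```

```bash
python3 -c "
from h import *
plan((.6046,.0585,.085,1.7))"
```

```text
tx -0.1063 ty 0.1377 tz 0.3091 twist 0.0036
```

{"method": "step_arm", "body": {
  "motion": [
    {"tx":-0.053,"ty":0.069,"tz":0,"twist":0.003,"jaw":1},
    {"tx":-0.106,"ty":0.138,"tz":0.05,"twist":0.003,"jaw":1},
    {"tx":-0.106,"ty":0.138,"tz":0.13,"twist":0.003,"jaw":1},
    {"tx":-0.106,"ty":0.138,"tz":0.21,"twist":0.003,"jaw":1},
    {"tx":-0.106,"ty":0.138,"tz":0.29,"twist":0.003,"jaw":1}
  ]
}}

```text
t: 17.1
position: [0.6049, 0.0569, 0.0954]
orientation: [3.141, 0.044, 0.005]
force: [0.9, 0.5, -1.0]
gripper_width: 0.0263
gripper_force: 49.7
```

{"method": "step_arm", "body": {
  "motion": [
    {"tx":0,"ty":0,"tz":0,"twist":0,"jaw":1},
    {"tx":0,"ty":0,"tz":0,"twist":0,"jaw":1},
    {"tx":0,"ty":0,"tz":0,"twist":0,"jaw":1},
    {"tx":0,"ty":0,"tz":0,"twist":0,"jaw":1},
    {"tx":0,"ty":0,"tz":0,"twist":0,"jaw":1}
  ]
}}

```text
t: 17.52
position: [0.6072, 0.0579, 0.0984]
orientation: [3.141, 0.046, 0.009]
force: [0.8, 0.6, -1.4]
gripper_width: 0.026
gripper_force: 49.7
```

{"method": "step_arm", "body": {
  "motion": [
    {"tx":0,"ty":0,"tz":0,"twist":0,"jaw":1},
    {"tx":0,"ty":0,"tz":0,"twist":0,"jaw":1},
    {"tx":0,"ty":0,"tz":0,"twist":0,"jaw":1}
  ]
}}

```text
t: 17.77
position: [0.6054, 0.0577, 0.0964]
orientation: [3.141, 0.046, 0.002]
force: [0.5, -0.0, -0.5]
gripper_width: 0.0259
gripper_force: 49.7
```

```bash
python3 - <<'E'
from h import *
s=env.sense();print(s["t"],s["position"],psi(s),s["gripper_width"]);C=cam("wrist",s);im=env.camera("wrist");cv2.imwrite("pics/w13.png",im[:,:,::-1])
pocketx(im,C)
h=.009;c,P=wellat(im,C,(325.7,334),s["position"][2]-h,22);print(P-s["position"])
c,P=wellat(im,C,proj(C,[[.599,.143,.062]])[0],.062,22)
E
```

```text
17.7667 [0.60535857 0.05774319 0.0963582 ] 1.6734413333015283 0.025925215828984452
pocket [156.6 275.3] 1127.5 [0.6025 0.1435] [0.0451 0.048 ]
pocket [324.3 251.4] 1456.5 [0.6253 0.0581] [0.014  0.0329]
pocket [470.2 164.9] 5340.0 [ 0.6565 -0.0045] [0.056  0.0325]
pocket [485.7  71. ] 4879.0 [ 0.7038 -0.0038] [0.0247 0.0339]
pocket [341.9  16.1] 2825.5 [0.7214 0.054 ] [0.0131 0.0342]
pocket [216.6  16.4] 4395.5 [0.72   0.1024] [0.0135 0.0527]
pocket [123.7  16.4] 829.5 [0.7189 0.1376] [0.0123 0.0124]
well [325.7 333.3] [0.6046 0.0569 0.0874]
[-0.0007502  -0.00082545 -0.009     ]
well [129.6 308.6] [0.5992 0.1456 0.062 ]
```

{"method": "step_arm", "body": {
  "motion": [
    {"tx":-0.002,"ty":-0.002,"tz":0.015,"twist":0,"jaw":1},
    {"tx":-0.002,"ty":-0.002,"tz":0.03,"twist":0,"jaw":1},
    {"tx":-0.002,"ty":-0.002,"tz":0.04,"twist":0,"jaw":1},
    {"tx":-0.002,"ty":-0.002,"tz":0.047,"twist":0,"jaw":1},
    {"tx":-0.002,"ty":-0.002,"tz":0.051,"twist":0,"jaw":1}
  ]
}}

```text
t: 18.23
position: [0.6043, 0.0587, 0.0708]
orientation: [3.141, 0.046, 0.001]
force: [-3.6, -0.2, 18.6]
gripper_width: 0.0259
gripper_force: 51.8
```

{"method": "step_arm", "body": {
  "motion": [
    {"tx":0,"ty":0,"tz":0,"twist":0,"jaw":1},
    {"tx":0,"ty":0,"tz":0,"twist":0,"jaw":1}
  ]
}}

```text
t: 18.4
position: [0.6046, 0.0587, 0.071]
orientation: [-3.141, -0.046, -0.003]
force: [-1.7, 0.1, 7.0]
gripper_width: 0.026
gripper_force: 50.5
```

{"method": "step_arm", "body": {
  "motion": [
    {"tx":0,"ty":0,"tz":-0.001,"twist":0,"jaw":0.45},
    {"tx":0,"ty":0,"tz":-0.001,"twist":0,"jaw":0.45},
    {"tx":0,"ty":0,"tz":-0.002,"twist":0,"jaw":0.45},
    {"tx":0,"ty":0,"tz":-0.04,"twist":0,"jaw":0.45},
    {"tx":0,"ty":0,"tz":-0.1,"twist":0,"jaw":0.45}
  ]
}}

```text
t: 18.82
position: [0.6012, 0.0586, 0.1168]
orientation: [-3.141, -0.045, 0.014]
force: [0.6, -0.8, -0.9]
gripper_width: 0.0471
gripper_force: 0.0
```

{"method": "step_arm", "body": {
  "motion": [
    {"tx":0.08,"ty":0,"tz":-0.28,"twist":0,"jaw":0},
    {"tx":0.08,"ty":0,"tz":-0.28,"twist":0,"jaw":0},
    {"tx":0.08,"ty":0,"tz":-0.28,"twist":0,"jaw":0},
    {"tx":0.08,"ty":0,"tz":-0.28,"twist":0,"jaw":0},
    {"tx":0.08,"ty":0,"tz":-0.28,"twist":0,"jaw":0}
  ]
}}

```text
t: 19.23
position: [0.648, 0.0597, 0.266]
orientation: [3.141, 0.046, 0.02]
force: [1.4, -0.2, 0.1]
gripper_width: 0.0855
gripper_force: 0.0
```

{"method": "step_arm", "body": {
  "motion": [
    {"tx":0,"ty":0,"tz":0,"twist":0,"jaw":0},
    {"tx":0,"ty":0,"tz":0,"twist":0,"jaw":0},
    {"tx":0,"ty":0,"tz":0,"twist":0,"jaw":0}
  ]
}}

```text
t: 19.48
position: [0.6425, 0.0598, 0.2576]
orientation: [-3.141, -0.046, 0.007]
force: [0.1, 0.8, 0.2]
gripper_width: 0.0858
gripper_force: 0.0
```

```bash
python3 - <<'E'
from h import *
s=env.sense();print(s["t"],s["position"],psi(s),s["gripper_width"]);C=cam("wrist",s);im=env.camera("wrist");cv2.imwrite("pics/w14.png",im[:,:,::-1])
pocketx(im,C)
for p in([.599,.144,.062],[.6035,.0576,.062]):wellat(im,C,proj(C,[p])[0],.062,10)
T=env.camera("top");cv2.imwrite("pics/top3.png",T[:,:,::-1]);plates(T,cam("top"),.013,150,600)
plan((.56,-.36,.24,1.7))
E
```

```text
19.4833 [0.64251867 0.05984139 0.25764617] 1.6650421854422484 0.08577006413718258
pocket [325.4 164.3] 3399.0 [0.6776 0.0598] [0.0332 0.0768]
pocket [220.9 163.9] 3029.5 [0.6748 0.1458] [0.0471 0.0479]
pocket [270.6 101.3] 1858.0 [0.7252 0.1023] [0.0205 0.0867]
pocket [622.4  12.7] 828.0 [ 0.7949 -0.1549] [0.0177 0.0313]
well [223.  253.7] [0.6009 0.1455 0.062 ]
well [325. 253.] [0.6041 0.058  0.062 ]
[463.6 318.6] 370.0 xyz [ 0.351  -0.3889  0.013 ] sides [0.0567 0.0441] ang -88.9
[454. 268.] 334.5 xyz [ 0.4692 -0.3682  0.013 ] sides [0.0459 0.0458] ang -30.3
tx -0.0633 ty 0.2782 tz 0.0120 twist -0.0003
tx -0.0634 ty 0.2781 tz 0.0120 twist -0.0003
tx -0.0634 ty 0.2781 tz 0.0120 twist -0.0003
```

{"method": "step_arm", "body": {
  "motion": [
    {"tx":-0.063,"ty":0.278,"tz":0,"twist":0,"jaw":0},
    {"tx":-0.063,"ty":0.278,"tz":0,"twist":0,"jaw":0},
    {"tx":-0.063,"ty":0.278,"tz":0,"twist":0,"jaw":0},
    {"tx":-0.063,"ty":0.278,"tz":0,"twist":0,"jaw":0},
    {"tx":-0.063,"ty":0.278,"tz":0,"twist":0,"jaw":0}
  ]
}}

```text
t: 20.0
position: [0.6151, -0.0843, 0.2589]
orientation: [3.139, 0.038, -0.004]
force: [-0.2, 1.2, 0.4]
gripper_width: 0.0852
gripper_force: 0.0
```

{"method": "step_arm", "body": {
  "motion": [
    {"tx":-0.063,"ty":0.278,"tz":0,"twist":0,"jaw":0},
    {"tx":-0.063,"ty":0.278,"tz":0,"twist":0,"jaw":0},
    {"tx":-0.063,"ty":0.278,"tz":0,"twist":0,"jaw":0},
    {"tx":-0.063,"ty":0.278,"tz":0,"twist":0,"jaw":0},
    {"tx":-0.063,"ty":0.278,"tz":0,"twist":0,"jaw":0}
  ]
}}

```text
t: 20.42
position: [0.5881, -0.2234, 0.2588]
orientation: [3.14, 0.039, -0.003]
force: [0.4, 0.9, -0.5]
gripper_width: 0.0852
gripper_force: 0.0
```

{"method": "step_arm", "body": {
  "motion": [
    {"tx":-0.1,"ty":0.29,"tz":0.04,"twist":0.638,"jaw":0},
    {"tx":-0.1,"ty":0.29,"tz":0.04,"twist":0.638,"jaw":0},
    {"tx":-0.1,"ty":0.29,"tz":0.04,"twist":0.638,"jaw":0},
    {"tx":-0.1,"ty":0.29,"tz":0.04,"twist":0.638,"jaw":0},
    {"tx":-0.1,"ty":0.29,"tz":0.04,"twist":0.638,"jaw":0}
  ]
}}

```text
t: 20.83
position: [0.5415, -0.3702, 0.2378]
orientation: [3.05, -0.746, -0.004]
force: [-1.0, -0.7, -0.2]
gripper_width: 0.0856
gripper_force: 0.0
```

{"method": "step_arm", "body": {
  "motion": [
    {"tx":0,"ty":0,"tz":0,"twist":0,"jaw":0},
    {"tx":0,"ty":0,"tz":0,"twist":0,"jaw":0},
    {"tx":0,"ty":0,"tz":0,"twist":0,"jaw":0},
    {"tx":0,"ty":0,"tz":0,"twist":0,"jaw":0},
    {"tx":0,"ty":0,"tz":0,"twist":0,"jaw":0}
  ]
}}

```text
t: 21.25
position: [0.544, -0.3648, 0.2404]
orientation: [-3.055, 0.731, -0.001]
force: [0.3, 1.0, -0.1]
gripper_width: 0.0854
gripper_force: 0.0
```

```bash
python3 - <<'E'
from h import *
s=env.sense();print(s["t"],s["position"],psi(s),s["gripper_width"]);C=cam("wrist",s);im=env.camera("wrist");cv2.imwrite("pics/w15.png",im[:,:,::-1])
u=proj(C,[[.47,-.3696,.013]])[0];print(u)
for c,a,k in blobs(white(im,150),900,6000):
    if np.linalg.norm(c-u)<40:
        ap=cv2.approxPolyDP(k,5,True)[:,0];P=plane(C,ap,.013)[:,:2];print(P.round(4).tolist(),[np.degrees(np.arctan2(*(P[(i+1)%len(P)]-P[i])[::-1])).round(1) for i in range(len(P))])
_,P=wellat(im,C,u,.013,12);plan((P[0],P[1],.08,-27))
E
```

```text
21.25 [ 0.54396576 -0.36481433  0.24036717] -26.915737140452663 0.08541070536686728
[364.22879126 267.45270289]
[[0.5009, -0.3632], [0.4621, -0.3422], [0.4422, -0.3767], [0.48, -0.3978]] [np.float64(151.5), np.float64(-120.0), np.float64(-29.2), np.float64(58.9)]
well [364.6 267.4] [ 0.4699 -0.3699  0.013 ]
tx -0.1276 ty 0.0756 tz 0.3207 twist 0.0014
```

{"method": "step_arm", "body": {
  "motion": [
    {"tx":-0.128,"ty":0.076,"tz":0.1,"twist":0.052,"jaw":0.25},
    {"tx":-0.128,"ty":0.076,"tz":0.18,"twist":0.052,"jaw":0.25},
    {"tx":-0.128,"ty":0.076,"tz":0.26,"twist":0.052,"jaw":0.25},
    {"tx":-0.128,"ty":0.076,"tz":0.32,"twist":0.052,"jaw":0.25},
    {"tx":-0.128,"ty":0.076,"tz":0.32,"twist":0.052,"jaw":0.25}
  ]
}}

```text
t: 21.72
position: [0.4658, -0.3683, 0.0759]
orientation: [-3.035, 0.796, 0.01]
force: [-0.7, 0.2, 0.0]
gripper_width: 0.0642
gripper_force: 0.0
```

{"method": "step_arm", "body": {
  "motion": [
    {"tx":0,"ty":0,"tz":0,"twist":0,"jaw":0.25},
    {"tx":0,"ty":0,"tz":0,"twist":0,"jaw":0.25},
    {"tx":0,"ty":0,"tz":0,"twist":0,"jaw":0.25},
    {"tx":0,"ty":0,"tz":0,"twist":0,"jaw":0.25},
    {"tx":0,"ty":0,"tz":0,"twist":0,"jaw":0.25}
  ]
}}

```text
t: 22.13
position: [0.4705, -0.372, 0.0822]
orientation: [3.037, -0.795, 0.006]
force: [0.4, 0.0, 1.2]
gripper_width: 0.0637
gripper_force: 0.0
```

```bash
python3 - <<'E'
from h import *
s=env.sense();print(s["t"],s["position"],psi(s),s["gripper_width"]);C=cam("wrist",s);im=env.camera("wrist");cv2.imwrite("pics/w16.png",im[:,:,::-1])
u=proj(C,[[.47,-.3699,.013]])[0];print(u)
for c,a,k in blobs(white(im,150),1500,16000):
    if np.linalg.norm(c-u)<40:
        ap=cv2.approxPolyDP(k,8,True)[:,0];P=plane(C,ap,.013)[:,:2];print(P.round(4).tolist(),[np.degrees(np.arctan2(*(P[(i+1)%len(P)]-P[i])[::-1])).round(1) for i in range(len(P))])
_,P=wellat(im,C,u,.013,22);plan((P[0],P[1],.019,-29.3))
E
```

```text
22.1333 [ 0.4704738  -0.37202306  0.08216909] -29.355835915197716 0.06368456386063119
[321.42757653 274.17311447]
[[0.4825, -0.398], [0.5, -0.3635], [0.462, -0.3417], [0.4423, -0.378]] [np.float64(63.0), np.float64(150.2), np.float64(-118.5), np.float64(-26.5)]
well [321.  274.6] [ 0.4699 -0.3696  0.013 ]
tx -0.0027 ty -0.0036 tz 0.1257 twist -0.0013
```

{"method": "step_arm", "body": {
  "motion": [
    {"tx":-0.002,"ty":-0.003,"tz":0.05,"twist":-0.01,"jaw":0.25},
    {"tx":-0.002,"ty":-0.003,"tz":0.09,"twist":-0.01,"jaw":0.25},
    {"tx":-0.002,"ty":-0.003,"tz":0.118,"twist":-0.01,"jaw":0.25},
    {"tx":-0.002,"ty":-0.003,"tz":0.124,"twist":-0.01,"jaw":0.25},
    {"tx":-0.002,"ty":-0.003,"tz":0.124,"twist":-0.01,"jaw":0.25}
  ]
}}

```text
t: 22.6
position: [0.4688, -0.3691, 0.0177]
orientation: [-3.042, 0.785, 0.001]
force: [0.4, 0.5, -0.3]
gripper_width: 0.064
gripper_force: 0.0
```

{"method": "step_arm", "body": {
  "motion": [
    {"tx":0,"ty":0,"tz":0,"twist":0,"jaw":1},
    {"tx":0,"ty":0,"tz":0,"twist":0,"jaw":1},
    {"tx":0,"ty":0,"tz":0,"twist":0,"jaw":1},
    {"tx":0,"ty":0,"tz":0,"twist":0,"jaw":1},
    {"tx":0,"ty":0,"tz":0,"twist":0,"jaw":1}
  ],
  "grip_force": 50
}}

```text
t: 23.02
position: [0.4699, -0.3703, 0.0197]
orientation: [3.04, -0.784, 0.005]
force: [-0.7, -0.3, 6.7]
gripper_width: 0.04
gripper_force: 51.0
```

{"method": "step_arm", "body": {
  "motion": [
    {"tx":0,"ty":0,"tz":-0.08,"twist":0,"jaw":1},
    {"tx":0,"ty":0,"tz":-0.16,"twist":0,"jaw":1},
    {"tx":0,"ty":0,"tz":-0.24,"twist":0,"jaw":1},
    {"tx":0,"ty":0,"tz":-0.32,"twist":0,"jaw":1},
    {"tx":0,"ty":0,"tz":-0.4,"twist":0,"jaw":1}
  ]
}}

```text
t: 23.43
position: [0.4684, -0.3689, 0.2203]
orientation: [3.042, -0.785, 0.001]
force: [0.5, 0.1, -0.6]
gripper_width: 0.0401
gripper_force: 50.9
```

```bash
python3 -c "
from h import *
s=env.sense();print(s['position'],s['gripper_width'],s['gripper_force'],psi(s))
plan((.53,-.22,.25,1.7),(.66,.10,.25,1.7))"
```

```text
[ 0.4684403  -0.36885409  0.22028651] 0.040091679448448256 50.90987741947174 -28.93635270312265
tx -0.0363 ty -0.3201 tz -0.0594 twist -0.6808
tx 0.1394 ty -0.3160 tz 0.0000 twist -0.0000
tx 0.1394 ty -0.3160 tz 0.0000 twist -0.0000
```

{"method": "step_arm", "body": {
  "motion": [
    {"tx":-0.036,"ty":-0.32,"tz":-0.06,"twist":-0.681,"jaw":1},
    {"tx":-0.036,"ty":-0.32,"tz":-0.06,"twist":-0.681,"jaw":1},
    {"tx":-0.036,"ty":-0.32,"tz":-0.06,"twist":-0.681,"jaw":1},
    {"tx":-0.036,"ty":-0.32,"tz":-0.06,"twist":-0.681,"jaw":1},
    {"tx":-0.036,"ty":-0.32,"tz":-0.06,"twist":-0.681,"jaw":1}
  ]
}}

```text
t: 23.85
position: [0.533, -0.214, 0.2502]
orientation: [-3.138, -0.063, -0.008]
force: [-0.1, -0.7, -0.0]
gripper_width: 0.0403
gripper_force: 50.9
```

{"method": "step_arm", "body": {
  "motion": [
    {"tx":0.139,"ty":-0.316,"tz":0,"twist":0,"jaw":1},
    {"tx":0.139,"ty":-0.316,"tz":0,"twist":0,"jaw":1},
    {"tx":0.139,"ty":-0.316,"tz":0,"twist":0,"jaw":1},
    {"tx":0.139,"ty":-0.316,"tz":0,"twist":0,"jaw":1},
    {"tx":0.139,"ty":-0.316,"tz":0,"twist":0,"jaw":1}
  ]
}}

```text
t: 24.27
position: [0.5969, -0.054, 0.2482]
orientation: [-3.137, -0.055, -0.003]
force: [-0.1, -0.5, -0.5]
gripper_width: 0.0403
gripper_force: 51.0
```

{"method": "step_arm", "body": {
  "motion": [
    {"tx":0.139,"ty":-0.316,"tz":0,"twist":0,"jaw":1},
    {"tx":0.139,"ty":-0.316,"tz":0,"twist":0,"jaw":1},
    {"tx":0.139,"ty":-0.316,"tz":0,"twist":0,"jaw":1},
    {"tx":0.139,"ty":-0.316,"tz":0,"twist":0,"jaw":1},
    {"tx":0.139,"ty":-0.316,"tz":0,"twist":0,"jaw":1}
  ]
}}

```text
t: 24.68
position: [0.6617, 0.106, 0.2475]
orientation: [-3.137, -0.055, -0.003]
force: [1.2, -0.5, -0.2]
gripper_width: 0.0404
gripper_force: 51.0
```

{"method": "step_arm", "body": {
  "motion": [
    {"tx":0,"ty":0,"tz":0,"twist":0,"jaw":1},
    {"tx":0,"ty":0,"tz":0,"twist":0,"jaw":1},
    {"tx":0,"ty":0,"tz":0,"twist":0,"jaw":1},
    {"tx":0,"ty":0,"tz":0,"twist":0,"jaw":1},
    {"tx":0,"ty":0,"tz":0,"twist":0,"jaw":1}
  ]
}}

```text
t: 25.1
position: [0.6597, 0.0978, 0.2483]
orientation: [3.141, 0.044, 0.0]
force: [1.1, 0.0, -0.5]
gripper_width: 0.0399
gripper_force: 51.0
```

```bash
python3 - <<'E'
from h import *
s=env.sense();print(s["t"],s["position"],psi(s),s["gripper_width"]);C=cam("wrist",s);im=env.camera("wrist");cv2.imwrite("pics/w17.png",im[:,:,::-1])
pocketx(im,C)
h=.0067;u=proj(C,[np.array(s["position"])-[0.0,0,h]])[0];print(u);c,P=wellat(im,C,u,s["position"][2]-h,22);print(P-s["position"])
for c,a,k in blobs(white(im,140),1500,30000):
    if np.linalg.norm(c-u)<50:
        ap=cv2.approxPolyDP(k,8,True)[:,0];P=plane(C,ap,s["position"][2]-h)[:,:2];print(P.round(4).tolist(),[np.degrees(np.arctan2(*(P[(i+1)%len(P)]-P[i])[::-1])).round(1) for i in range(len(P))])
plan((.6742,.1464,.1,1.7))
E
```

```text
25.1 [0.65967038 0.09777031 0.24830024] 1.5876146118086667 0.03992932579207669
pocket [371.1 189.3] 3382.5 [0.6779 0.0596] [0.0337 0.0766]
pocket [266.  188.9] 2984.5 [0.6751 0.1458] [0.0477 0.0467]
[323.62764105 334.70071847]
well [324.9 335.9] [0.6592 0.0973 0.2416]
[-0.00051955 -0.00048951 -0.0067    ]
tx 0.0316 ty -0.0960 tz 0.2966 twist -0.0022
```

{"method": "step_arm", "body": {
  "motion": [
    {"tx":0.034,"ty":-0.096,"tz":0.0,"twist":0,"jaw":1},
    {"tx":0.034,"ty":-0.096,"tz":0.08,"twist":0,"jaw":1},
    {"tx":0.034,"ty":-0.096,"tz":0.16,"twist":0,"jaw":1},
    {"tx":0.034,"ty":-0.096,"tz":0.24,"twist":0,"jaw":1},
    {"tx":0.034,"ty":-0.096,"tz":0.3,"twist":0,"jaw":1}
  ]
}}

```text
t: 25.57
position: [0.6741, 0.1473, 0.095]
orientation: [3.141, 0.046, -0.005]
force: [-0.7, -0.4, -1.5]
gripper_width: 0.0403
gripper_force: 51.0
```

{"method": "step_arm", "body": {
  "motion": [
    {"tx":0,"ty":0,"tz":0,"twist":0,"jaw":1},
    {"tx":0,"ty":0,"tz":0,"twist":0,"jaw":1},
    {"tx":0,"ty":0,"tz":0,"twist":0,"jaw":1},
    {"tx":0,"ty":0,"tz":0,"twist":0,"jaw":1},
    {"tx":0,"ty":0,"tz":0,"twist":0,"jaw":1}
  ]
}}

```text
t: 25.98
position: [0.6774, 0.148, 0.1011]
orientation: [-3.141, -0.046, -0.009]
force: [-0.6, 0.5, -1.1]
gripper_width: 0.0402
gripper_force: 51.0
```

{"method": "step_arm", "body": {
  "motion": [
    {"tx":0,"ty":0,"tz":0,"twist":0,"jaw":1},
    {"tx":0,"ty":0,"tz":0,"twist":0,"jaw":1},
    {"tx":0,"ty":0,"tz":0,"twist":0,"jaw":1},
    {"tx":0,"ty":0,"tz":0,"twist":0,"jaw":1},
    {"tx":0,"ty":0,"tz":0,"twist":0,"jaw":1}
  ]
}}

```text
t: 26.4
position: [0.6755, 0.148, 0.098]
orientation: [3.141, 0.047, 0.0]
force: [-0.8, 0.5, -0.6]
gripper_width: 0.0401
gripper_force: 51.0
```

```bash
python3 - <<'E'
from h import *
s=env.sense();print(s["t"],s["position"],psi(s),s["gripper_width"]);C=cam("wrist",s);im=env.camera("wrist");cv2.imwrite("pics/w18.png",im[:,:,::-1])
pocketx(im,C)
h=.0067;c,P=wellat(im,C,(324.9,335.9),s["position"][2]-h,22);print(P-s["position"])
E
```

```text
26.4 [0.67554269 0.14800805 0.09804499] 1.7142226564570444 0.04008872459936243
pocket [507.2 289.1] 9144.5 [0.6776 0.0595] [0.0358 0.0784]
pocket [329.2 259. ] 2557.5 [0.6911 0.1457] [0.0164 0.0469]
pocket [428.7 181.9] 6393.0 [0.7278 0.1065] [0.0227 0.0846]
well [324.9 334.1] [0.6758 0.1475 0.0913]
[ 0.00028065 -0.00049429 -0.0067    ]
```

{"method": "step_arm", "body": {
  "motion": [
    {"tx":-0.001,"ty":0.0035,"tz":0.015,"twist":0,"jaw":1},
    {"tx":-0.001,"ty":0.0035,"tz":0.03,"twist":0,"jaw":1},
    {"tx":-0.001,"ty":0.0035,"tz":0.045,"twist":0,"jaw":1},
    {"tx":-0.001,"ty":0.0035,"tz":0.054,"twist":0,"jaw":1},
    {"tx":-0.001,"ty":0.0035,"tz":0.059,"twist":0,"jaw":1}
  ]
}}

```text
t: 26.87
position: [0.675, 0.1461, 0.0686]
orientation: [3.141, 0.047, -0.001]
force: [-1.9, -0.7, 16.5]
gripper_width: 0.0399
gripper_force: 52.7
```

{"method": "step_arm", "body": {
  "motion": [
    {"tx":0,"ty":0,"tz":0,"twist":0,"jaw":1},
    {"tx":0,"ty":0,"tz":0,"twist":0,"jaw":1}
  ]
}}

```text
t: 27.03
position: [0.6752, 0.1461, 0.0688]
orientation: [3.141, 0.047, 0.0]
force: [-2.7, -0.4, 4.2]
gripper_width: 0.0402
gripper_force: 51.5
```

{"method": "step_arm", "body": {
  "motion": [
    {"tx":0,"ty":0,"tz":-0.001,"twist":0,"jaw":0.35},
    {"tx":0,"ty":0,"tz":-0.001,"twist":0,"jaw":0.35},
    {"tx":0,"ty":0,"tz":-0.002,"twist":0,"jaw":0.35},
    {"tx":0,"ty":0,"tz":-0.04,"twist":0,"jaw":0.35},
    {"tx":0,"ty":0,"tz":-0.1,"twist":0,"jaw":0.35}
  ]
}}

```text
t: 27.45
position: [0.6724, 0.1459, 0.1148]
orientation: [3.14, 0.047, -0.014]
force: [0.8, -0.4, -0.8]
gripper_width: 0.0556
gripper_force: 0.0
```

{"method": "step_arm", "body": {
  "motion": [
    {"tx":-0.01,"ty":0.1,"tz":-0.28,"twist":0,"jaw":0},
    {"tx":-0.01,"ty":0.1,"tz":-0.28,"twist":0,"jaw":0},
    {"tx":-0.01,"ty":0.1,"tz":-0.28,"twist":0,"jaw":0},
    {"tx":-0.01,"ty":0.1,"tz":-0.28,"twist":0,"jaw":0},
    {"tx":-0.01,"ty":0.1,"tz":-0.28,"twist":0,"jaw":0}
  ]
}}

```text
t: 27.87
position: [0.6745, 0.0944, 0.2657]
orientation: [3.14, 0.044, 0.02]
force: [0.6, 0.8, 0.8]
gripper_width: 0.0853
gripper_force: 0.0
```

{"method": "step_arm", "body": {
  "motion": [
    {"tx":0,"ty":0,"tz":0,"twist":0,"jaw":0},
    {"tx":0,"ty":0,"tz":0,"twist":0,"jaw":0},
    {"tx":0,"ty":0,"tz":0,"twist":0,"jaw":0},
    {"tx":0,"ty":0,"tz":0,"twist":0,"jaw":0},
    {"tx":0,"ty":0,"tz":0,"twist":0,"jaw":0}
  ]
}}

```text
t: 28.28
position: [0.6711, 0.0965, 0.2567]
orientation: [3.141, 0.048, -0.005]
force: [-0.3, 0.3, 1.3]
gripper_width: 0.085
gripper_force: 0.0
```

```bash
python3 - <<'E'
from h import *
s=env.sense();print(s["t"],s["position"],psi(s),s["gripper_width"]);C=cam("wrist",s);im=env.camera("wrist");cv2.imwrite("pics/w19.png",im[:,:,::-1])
pocketx(im,C)
for p in([.601,.1455,.062],[.6751,.1460,.062],[.6041,.058,.062]):wellat(im,C,proj(C,[p])[0],.062,10)
print("tip px",proj(C,[[.6203,-.064,.075]]))
plan((.52,.10,.22,90))
E
```

```text
28.2833 [0.6710867  0.09652484 0.25670648] 1.740463199229779 0.08503076480987853
pocket [367.9 198.8] 3127.0 [0.6787 0.0594] [0.0341 0.0759]
well [266.2 284.7] [0.602  0.1454 0.062 ]
well [264.2 203.6] [0.6751 0.1458 0.062 ]
well [365.7 284.2] [0.6051 0.058  0.062 ]
tip px [[513.3252707  278.51143667]]
tx -0.1007 ty -0.0054 tz 0.0247 twist -0.6538
tx -0.0851 ty -0.0542 tz 0.0247 twist -0.6538
tx -0.0475 ty -0.0890 tz 0.0247 twist -0.6538
```

View pics/w19.png

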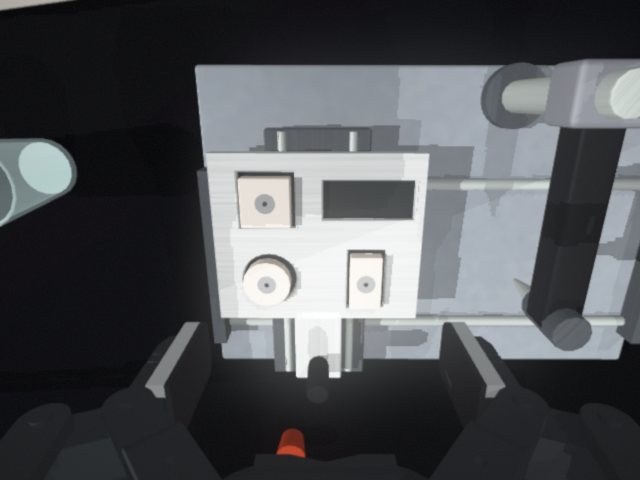

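All three plates are seated with their wells up, at (264,204), (266,285) and (366,284). The probe tip is near (515,281) and the knob top is at about (318,395).

```bash
python3 - <<'E'
import cv2
g=cv2.imread("pics/w19.png",0);print(g[272:298,504:532:1])
g=cv2.imread("pics/w19.png",0)
for r in g[272:298,504:530]:print(" ".join("%3d"%v for v in r))
E
```

```text
[[178 178 179 179 179 180 180 181 182 182 181 181 180 180 178 177 177 177
  177 177 178 178 178 177 178 178 178 178]
 [178 178 179 179 180 180 181 181 181 181 181 181 181 179 179 177 178 178
  177 178 177 177 178 178 177 178 177 176]
 [179 179 179 180 181 181 181 180 181 181 181 181 181 180 180 179 178 178
  177 178 177 177 177 177 177 177 178 174]
 [180 180 180 180 181 181 181 181 182 180 181 182 181 181 180 179 179 178
  177 177 177 177 177 177 177 177 176 172]
 [179 180 180 180 181 181 182 181 182 181 182 181 181 180 180 180 179 179
  178 178 178 178 179 178 179 179 178 173]
 [178 180 180 181 181 181 181 181 181 180 179 178 178 179 180 179 180 179
  179 179 179 180 180 180 181 180 180 173]
 [177 179 179 180 180 181 180 180 178 171 158 154 164 173 177 179 179 179
  179 181 180 180 181 181 180 181 179 161]
 [177 178 179 180 180 180 179 179 177 165 150 141 142 150 162 173 177 178
  179 180 181 182 180 181 182 181 179 153]
 [176 177 178 178 179 180 179 179 177 167 157 147 139 135 138 149 163 173
  178 180 180 181 182 182 182 181 177 136]
 [176 176 176 177 178 178 178 179 178 173 163 1
[... 3946 characters left out ...]
 181 181 181 182 182 182 179 174 171 168 165 163 161 156 152 148 143 131 101
182 182 182 181 181 181 182 181 181 181 181 182 183 182 180 174 170 167 165 164 161 157 149 132 107  78
181 182 181 181 181 181 181 182 181 181 182 183 183 184 182 177 172 169 167 164 163 158 136 109  86  65
181 181 180 182 181 181 181 181 181 181 181 182 183 183 182 180 174 170 168 166 162 138 109  90  76  59
181 182 182 182 181 181 181 180 181 181 181 181 181 182 183 181 176 172 169 166 151 116  89  83  74  58
181 181 181 181 181 180 182 181 181 181 182 182 182 182 182 182 179 173 169 163 135 101  85  82  71  56
181 182 182 181 181 181 181 181 182 181 181 182 182 182 181 182 180 176 169 148 113  89  83  82  67  53
```

```bash
python3 - <<'E'
from h import *
plan((.512,.099,.2,90))
C=cam("wrist");print(plane(C,(514.8,279.8),.075))
E
```

```text
tx -0.1061 ty -0.0049 tz 0.0380 twist -0.6538
tx -0.0900 ty -0.0564 tz 0.0380 twist -0.6538
tx -0.0507 ty -0.0933 tz 0.0380 twist -0.6538
[[ 0.61927802 -0.06572819  0.075     ]]
```

{"method": "step_arm", "body": {
  "motion": [
    {"tx":-0.106,"ty":-0.005,"tz":0.038,"twist":-0.654,"jaw":0.2},
    {"tx":-0.106,"ty":-0.005,"tz":0.038,"twist":-0.654,"jaw":0.2},
    {"tx":-0.106,"ty":-0.005,"tz":0.038,"twist":-0.654,"jaw":0.2},
    {"tx":-0.106,"ty":-0.005,"tz":0.038,"twist":-0.654,"jaw":0.2},
    {"tx":-0.106,"ty":-0.005,"tz":0.038,"twist":-0.654,"jaw":0.2}
  ]
}}

```text
t: 28.75
position: [0.618, 0.0972, 0.239]
orientation: [-3.025, -0.848, 0.001]
force: [1.0, -0.5, 0.8]
gripper_width: 0.0685
gripper_force: 0.0
```

{"method": "step_arm", "body": {
  "motion": [
    {"tx":-0.09,"ty":-0.056,"tz":0.038,"twist":-0.654,"jaw":0.4},
    {"tx":-0.09,"ty":-0.056,"tz":0.038,"twist":-0.654,"jaw":0.4},
    {"tx":-0.09,"ty":-0.056,"tz":0.038,"twist":-0.654,"jaw":0.4},
    {"tx":-0.09,"ty":-0.056,"tz":0.038,"twist":-0.654,"jaw":0.4},
    {"tx":-0.09,"ty":-0.056,"tz":0.038,"twist":-0.654,"jaw":0.4}
  ]
}}

```text
t: 29.17
position: [0.5654, 0.0978, 0.2203]
orientation: [2.713, 1.585, -0.0]
force: [0.3, -0.2, 0.5]
gripper_width: 0.0515
gripper_force: 0.0
```

{"method": "step_arm", "body": {
  "motion": [
    {"tx":-0.051,"ty":-0.093,"tz":0.038,"twist":-0.654,"jaw":0.4},
    {"tx":-0.051,"ty":-0.093,"tz":0.038,"twist":-0.654,"jaw":0.4},
    {"tx":-0.051,"ty":-0.093,"tz":0.038,"twist":-0.654,"jaw":0.4},
    {"tx":-0.051,"ty":-0.093,"tz":0.038,"twist":-0.654,"jaw":0.4},
    {"tx":-0.051,"ty":-0.093,"tz":0.038,"twist":-0.654,"jaw":0.4}
  ]
}}

```text
t: 29.58
position: [0.5126, 0.0984, 0.2015]
orientation: [2.223, 2.22, 0.0]
force: [0.2, -0.1, 0.9]
gripper_width: 0.0512
gripper_force: 0.0
```

{"method": "step_arm", "body": {
  "motion": [
    {"tx":0,"ty":0,"tz":0,"twist":0,"jaw":0.4},
    {"tx":0,"ty":0,"tz":0,"twist":0,"jaw":0.4},
    {"tx":0,"ty":0,"tz":0,"twist":0,"jaw":0.4},
    {"tx":0,"ty":0,"tz":0,"twist":0,"jaw":0.4},
    {"tx":0,"ty":0,"tz":0,"twist":0,"jaw":0.4}
  ]
}}

```text
t: 30.0
position: [0.5127, 0.0983, 0.2014]
orientation: [2.223, 2.22, -0.0]
force: [0.4, -0.8, -0.9]
gripper_width: 0.0512
gripper_force: 0.0
```

```bash
python3 - <<'E'
from h import *
s=env.sense();print(s["t"],s["position"],psi(s),s["gripper_width"]);C=cam("wrist",s);im=env.camera("wrist");cv2.imwrite("pics/w20.png",im[:,:,::-1])
u=proj(C,[[.5146,.098,.099]])[0];print(u)
g=cv2.cvtColor(im,cv2.COLOR_RGB2GRAY)
for c,a,k in blobs(g<80,200,9000):
    if np.linalg.norm(c-u)<60:print(c,a,cv2.boundingRect(k),plane(C,cv2.minEnclosingCircle(k)[0],.099))
plan((.5146,.098,.081,90))
E
```

```text
30.0 [0.51269856 0.09830225 0.20140733] 89.92473312248431 0.051174120154967764
[326.82124293 248.13513559]
[329.54692082 239.15347019] 1023.0 (315, 217, 30, 45) [[0.51591085 0.10392232 0.099     ]]
tx -0.0007 ty 0.0040 tz 0.2408 twist -0.0013
```

{"method": "step_arm", "body": {
  "motion": [
    {"tx":0,"ty":0.004,"tz":0.08,"twist":0,"jaw":0.4},
    {"tx":0,"ty":0.004,"tz":0.15,"twist":0,"jaw":0.4},
    {"tx":0,"ty":0.004,"tz":0.21,"twist":0,"jaw":0.4},
    {"tx":0,"ty":0.004,"tz":0.235,"twist":0,"jaw":0.4},
    {"tx":0,"ty":0.004,"tz":0.235,"twist":0,"jaw":0.4}
  ]
}}

```text
t: 30.47
position: [0.5118, 0.0981, 0.0806]
orientation: [-2.219, -2.217, 0.009]
force: [-0.1, -0.2, 0.5]
gripper_width: 0.051
gripper_force: 0.0
```

{"method": "step_arm", "body": {
  "motion": [
    {"tx":0,"ty":0,"tz":0,"twist":0,"jaw":0.4},
    {"tx":0,"ty":0,"tz":0,"twist":0,"jaw":0.4},
    {"tx":0,"ty":0,"tz":0,"twist":0,"jaw":1},
    {"tx":0,"ty":0,"tz":0,"twist":0,"jaw":1},
    {"tx":0,"ty":0,"tz":0,"twist":0,"jaw":1}
  ],
  "grip_force": 60
}}

```text
t: 30.88
position: [0.5156, 0.0984, 0.0854]
orientation: [2.22, 2.22, 0.003]
force: [-1.1, 0.2, 5.7]
gripper_width: 0.0184
gripper_force: 58.4
```

{"method": "step_arm", "body": {
  "motion": [
    {"tx":0,"ty":0,"tz":0,"twist":0,"jaw":1},
    {"tx":0,"ty":0,"tz":0,"twist":0,"jaw":1},
    {"tx":0,"ty":0,"tz":0,"twist":0,"jaw":1}
  ]
}}

```text
t: 31.13
position: [0.5156, 0.0984, 0.0854]
orientation: [2.22, 2.22, 0.003]
force: [-0.3, -0.1, 5.9]
gripper_width: 0.0183
gripper_force: 58.4
```

{"method": "step_arm", "body": {
  "motion": [
    {"tx":-0.01,"ty":0.001,"tz":0,"twist":0,"jaw":1},
    {"tx":-0.027,"ty":0.002,"tz":0,"twist":0,"jaw":1},
    {"tx":-0.045,"ty":0.004,"tz":0,"twist":0,"jaw":1},
    {"tx":-0.063,"ty":0.005,"tz":0,"twist":0,"jaw":1},
    {"tx":-0.081,"ty":0.007,"tz":0,"twist":0,"jaw":1}
  ]
}}

```text
t: 31.55
position: [0.5179, 0.0585, 0.0854]
orientation: [-2.221, -2.221, -0.003]
force: [-2.1, 2.4, 8.2]
gripper_width: 0.0183
gripper_force: 58.9
```

{"method": "step_arm", "body": {
  "motion": [
    {"tx":-0.018,"ty":0.001,"tz":0,"twist":0,"jaw":1},
    {"tx":-0.036,"ty":0.003,"tz":0,"twist":0,"jaw":1},
    {"tx":-0.054,"ty":0.004,"tz":0,"twist":0,"jaw":1},
    {"tx":-0.072,"ty":0.006,"tz":0,"twist":0,"jaw":1},
    {"tx":-0.09,"ty":0.007,"tz":0,"twist":0,"jaw":1}
  ]
}}

```text
t: 31.97
position: [0.5215, 0.0134, 0.0854]
orientation: [-2.222, -2.221, -0.003]
force: [-3.5, 2.6, 8.4]
gripper_width: 0.0183
gripper_force: 58.9
```

{"method": "step_arm", "body": {
  "motion": [
    {"tx":-0.018,"ty":0.001,"tz":0,"twist":0,"jaw":1},
    {"tx":-0.036,"ty":0.003,"tz":0,"twist":0,"jaw":1},
    {"tx":-0.054,"ty":0.004,"tz":0,"twist":0,"jaw":1},
    {"tx":-0.072,"ty":0.006,"tz":0,"twist":0,"jaw":1},
    {"tx":-0.09,"ty":0.007,"tz":0,"twist":0,"jaw":1}
  ]
}}

```text
t: 32.38
position: [0.525, -0.0317, 0.0854]
orientation: [-2.222, -2.221, -0.002]
force: [-2.9, 3.9, 8.8]
gripper_width: 0.0184
gripper_force: 58.9
```

{"method": "step_arm", "body": {
  "motion": [
    {"tx":-0.018,"ty":0.001,"tz":0,"twist":0,"jaw":1},
    {"tx":-0.036,"ty":0.003,"tz":0,"twist":0,"jaw":1},
    {"tx":-0.054,"ty":0.004,"tz":0,"twist":0,"jaw":1},
    {"tx":-0.072,"ty":0.006,"tz":0,"twist":0,"jaw":1},
    {"tx":-0.09,"ty":0.007,"tz":0,"twist":0,"jaw":1}
  ]
}}

```text
t: 32.8
position: [0.5284, -0.0767, 0.0854]
orientation: [-2.222, -2.221, -0.002]
force: [-3.0, 2.7, 8.6]
gripper_width: 0.0182
gripper_force: 58.9
```

{"method": "step_arm", "body": {
  "motion": [
    {"tx":-0.018,"ty":0.001,"tz":0,"twist":0,"jaw":1},
    {"tx":-0.034,"ty":0.003,"tz":0,"twist":0,"jaw":1},
    {"tx":-0.047,"ty":0.004,"tz":0,"twist":0,"jaw":1},
    {"tx":-0.057,"ty":0.005,"tz":0,"twist":0,"jaw":1},
    {"tx":-0.061,"ty":0.006,"tz":0,"twist":0,"jaw":1}
  ]
}}

```text
t: 33.22
position: [0.5314, -0.1078, 0.0854]
orientation: [2.222, 2.221, 0.001]
force: [-3.5, 3.2, 8.8]
gripper_width: 0.0184
gripper_force: 58.8
```

```bash
cat > rd.py <<'E'
from h import *
import sys
n=sys.argv[1]
s=env.sense();C=cam("wrist",s);im=env.camera("wrist");cv2.imwrite(f"pics/{n}.png",im[:,:,::-1])
print(s["t"],np.round(s["position"],4),psi(s),s["gripper_width"],"tip px",proj(C,[[.6200,-.0645,.075],[.62,-.0645,.062]]).round(1))
S=env.camera("scene");cv2.imwrite(f"pics/{n}s.png",S[:,:,::-1]);print("scene",proj(cam("scene"),[[.62,-.0645,.075],[.62,-.0645,.062]]).round(1))
E
python3 rd.py r1; python3 - <<'E'
import cv2,numpy as np
a=cv2.imread("pics/r1.png");b=cv2.imread("pics/r1s.png")
b=cv2.resize(b[220:300,310:390],(400,400),interpolation=cv2.INTER_CUBIC)
a=cv2.resize(a[120:420,440:640],(400,600))
o=np.zeros((600,800,3),np.uint8);o[:,:400]=a;o[:400,400:]=b;cv2.imwrite("pics/r1v.png",o)
E
```

```text
33.2167 [ 0.5314 -0.1078  0.0854] 89.96242717256803 0.018362546265098964 tip px [[569.7 221.5]
 [550.6 212.1]]
scene [[330.5 275.7]
 [330.4 278.6]]
```

View pics/r1v.png

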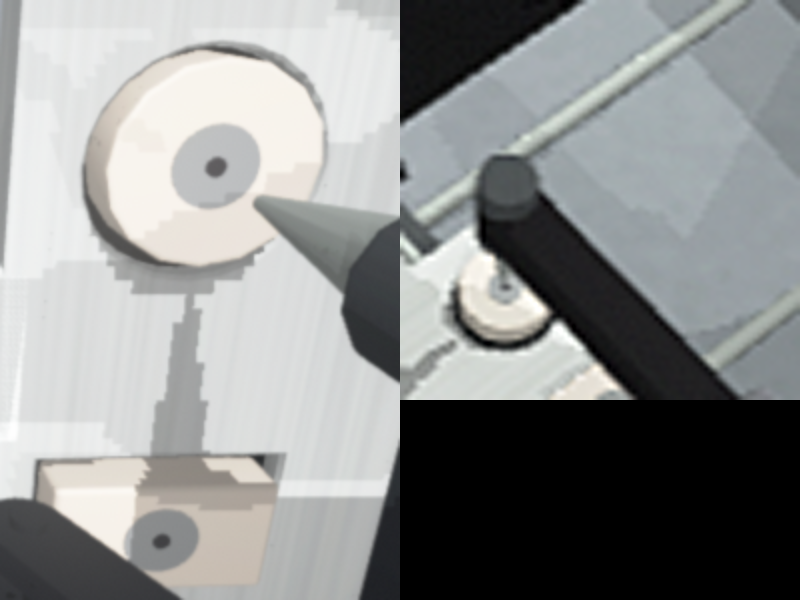

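The wrist view shows the tip at (571,221.5) and the round plate's well dot at (548,203.5), so the carrier needs a small correction.

```bash
cat > cor.py <<'E'
from h import *
import sys
s=env.sense();C=cam("wrist",s);im=env.camera("wrist");cv2.imwrite(f"pics/{sys.argv[1]}.png",im[:,:,::-1])
uv=(float(sys.argv[2]),float(sys.argv[3]))
g=cv2.cvtColor(im,cv2.COLOR_RGB2GRAY).astype(float)
def dot(uv,r):
    V,U=np.mgrid[:480,:640];c=np.array(uv,float)
    for _ in range(4):
        d=np.hypot(U-c[0],V-c[1])<r;w=np.clip(np.percentile(g[d],50)-25-g,0,100)*d;c=np.array([(w*U).sum(),(w*V).sum()])/max(w.sum(),1)
    return c
c=dot(uv,9);W=plane(C,c,.062)[0];T=plane(C,(571,221.5),.075)[0]
T2=np.array([.6200+.0,-.0645,0]);d=T-W
a=np.radians(psi(s));print(s["t"],np.round(s["position"],4),s["gripper_width"],"dot",c.round(1),"well",W.round(4),"tip",T.round(4),"d mm",(d*1e3).round(1),"tx %.4f ty %.4f"%((d[0]*np.cos(a)+d[1]*np.sin(a))/.5,(d[0]*np.sin(a)-d[1]*np.cos(a))/.5))
E
python3 cor.py r2 548 203.5
```

```text
33.3167 [ 0.5316 -0.1081  0.0854] 0.01865795397324721 dot [547.7 203.3] well [ 0.6184 -0.0612  0.062 ] tip [ 0.6207 -0.0648  0.075 ] d mm [ 2.2 -3.5 13. ] tx -0.0071 ty 0.0044
```

{"method": "step_arm", "body": {
  "motion": [
    {"tx":-0.003,"ty":0.002,"tz":0,"twist":0,"jaw":1},
    {"tx":-0.0071,"ty":0.0044,"tz":0,"twist":0,"jaw":1},
    {"tx":-0.0071,"ty":0.0044,"tz":0,"twist":0,"jaw":1},
    {"tx":-0.0071,"ty":0.0044,"tz":0,"twist":0,"jaw":1}
  ]
}}

```text
t: 33.7
position: [0.5339, -0.111, 0.0854]
orientation: [2.221, 2.221, 0.001]
force: [-3.1, 0.1, 6.9]
gripper_width: 0.0182
gripper_force: 58.8
```

```bash
python3 cor.py r3 551.5 212
```

```text
33.7 [ 0.5339 -0.111   0.0854] 0.01821572737574129 dot [547.6 203.3] well [ 0.6207 -0.0642  0.062 ] tip [ 0.6229 -0.0677  0.075 ] d mm [ 2.2 -3.5 13. ] tx -0.0071 ty 0.0045
```

```bash
cat > tp.py <<'E'
import sys
from h import *
# tip pixel by matching the point seen in r2 (571,221.5), then needed shift; well dot is fixed in the image while the knob is held
a=cv2.imread("pics/r2.png",0);n=sys.argv[1];u=np.array([float(sys.argv[2]),float(sys.argv[3])])
s=env.sense();C=cam("wrist",s);b=cv2.cvtColor(cv2.imread(f"pics/{n}.png"),cv2.COLOR_BGR2GRAY)
t=a[216:240,565:599];m=cv2.matchTemplate(b,t,cv2.TM_CCOEFF_NORMED);_,v,_,l=cv2.minMaxLoc(m);p=np.array(l)+[6,5.5]
d=plane(C,p,.075)[0]-plane(C,u,.062)[0];print(v,"tip px",p,plane(C,p,.075)[0].round(4),"d mm",(d*1e3).round(1))
E
python3 tp.py r3 547.6 203.3
```

```text
0.965618908405304 tip px [567.  213.5] [ 0.6209 -0.0648  0.075 ] d mm [ 0.2 -0.6 13. ]
```

{"method": "step_arm", "body": {
  "motion": [
    {"tx":0,"ty":0,"tz":0,"twist":0,"jaw":1}
  ]
}}

```text
t: 33.83
position: [0.5338, -0.111, 0.0854]
orientation: [2.221, 2.221, 0.001]
force: [-1.5, 1.3, 6.7]
gripper_width: 0.0182
gripper_force: 58.8
```

The well is within 0.6 mm of the tip, so I'll hold still.

{"method": "step_arm", "body": {
  "motion": [
    {"tx":0,"ty":0,"tz":0,"twist":0,"jaw":1},
    {"tx":0,"ty":0,"tz":0,"twist":0,"jaw":1},
    {"tx":0,"ty":0,"tz":0,"twist":0,"jaw":1},
    {"tx":0,"ty":0,"tz":0,"twist":0,"jaw":1},
    {"tx":0,"ty":0,"tz":0,"twist":0,"jaw":1}
  ]
}}

```text
t: 34.25
position: [0.5339, -0.111, 0.0854]
orientation: [2.221, 2.221, 0.001]
force: [-0.8, 1.3, 7.6]
gripper_width: 0.0179
gripper_force: 58.8
```

{"method": "step_arm", "body": {
  "motion": [
    {"tx":0,"ty":0,"tz":0,"twist":0,"jaw":1},
    {"tx":0,"ty":0,"tz":0,"twist":0,"jaw":1},
    {"tx":0,"ty":0,"tz":0,"twist":0,"jaw":1},
    {"tx":0,"ty":0,"tz":0,"twist":0,"jaw":1},
    {"tx":0,"ty":0,"tz":0,"twist":0,"jaw":1}
  ]
}}

```text
t: 34.67
position: [0.5338, -0.1111, 0.0854]
orientation: [2.221, 2.221, 0.001]
force: [-1.7, 1.1, 7.6]
gripper_width: 0.0184
gripper_force: 58.8
```

{"method": "step_arm", "body": {
  "motion": [
    {"tx":0,"ty":0,"tz":0,"twist":0,"jaw":1},
    {"tx":0,"ty":0,"tz":0,"twist":0,"jaw":1},
    {"tx":0,"ty":0,"tz":0,"twist":0,"jaw":1},
    {"tx":0,"ty":0,"tz":0,"twist":0,"jaw":1},
    {"tx":0,"ty":0,"tz":0,"twist":0,"jaw":1}
  ]
}}

```text
t: 35.08
position: [0.5339, -0.1111, 0.0854]
orientation: [2.221, 2.221, 0.001]
force: [-2.0, 1.6, 7.6]
gripper_width: 0.0182
gripper_force: 58.8
```

{"method": "step_arm", "body": {
  "motion": [
    {"tx":0,"ty":0,"tz":0,"twist":0,"jaw":1},
    {"tx":0,"ty":0,"tz":0,"twist":0,"jaw":1},
    {"tx":0,"ty":0,"tz":0,"twist":0,"jaw":1},
    {"tx":0,"ty":0,"tz":0,"twist":0,"jaw":1},
    {"tx":0,"ty":0,"tz":0,"twist":0,"jaw":1}
  ]
}}

```text
t: 35.5
position: [0.5338, -0.1111, 0.0854]
orientation: [2.221, 2.221, 0.001]
force: [-2.0, 1.4, 7.9]
gripper_width: 0.0179
gripper_force: 58.8
```

{"method": "step_arm", "body": {
  "motion": [
    {"tx":0,"ty":0,"tz":0,"twist":0,"jaw":1},
    {"tx":0,"ty":0,"tz":0,"twist":0,"jaw":1},
    {"tx":0,"ty":0,"tz":0,"twist":0,"jaw":1},
    {"tx":0,"ty":0,"tz":0,"twist":0,"jaw":1},
    {"tx":0,"ty":0,"tz":0,"twist":0,"jaw":1}
  ]
}}

```text
t: 35.92
position: [0.5338, -0.1111, 0.0854]
orientation: [2.221, 2.221, 0.001]
force: [-2.0, 1.4, 7.5]
gripper_width: 0.0182
gripper_force: 58.8
```

{"method": "step_arm", "body": {
  "motion": [
    {"tx":0,"ty":0,"tz":0,"twist":0,"jaw":1},
    {"tx":0,"ty":0,"tz":0,"twist":0,"jaw":1},
    {"tx":0,"ty":0,"tz":0,"twist":0,"jaw":1},
    {"tx":0,"ty":0,"tz":0,"twist":0,"jaw":1},
    {"tx":0,"ty":0,"tz":0,"twist":0,"jaw":1}
  ]
}}

```text
t: 36.33
position: [0.5338, -0.111, 0.0854]
orientation: [2.221, 2.221, 0.001]
force: [-1.6, 1.2, 6.8]
gripper_width: 0.0181
gripper_force: 58.8
```

```bash
python3 cor.py r4 547.6 203.3; python3 tp.py r4 547.6 203.3; python3 - <<'E'
from h import *
S=env.camera("scene");cv2.imwrite("pics/r4s.png",S[:,:,::-1])
# short-bar well also in this view (crop 161,541 -> 520.5,390)
im=cv2.imread("pics/r4.png");C=cam("wrist");g=im
c,P=wellat(im,C,(520.5,390),.062,7);r=plane(C,(547.6,203.3),.062)[0];print((P-r)*1e3)
E
```

```text
36.3333 [ 0.5338 -0.111   0.0854] 0.01812703139094353 dot [547.7 203.3] well [ 0.6207 -0.0642  0.062 ] tip [ 0.6229 -0.0677  0.075 ] d mm [ 2.2 -3.5 13. ] tx -0.0071 ty 0.0045
0.9663432836532593 tip px [566.  213.5] [ 0.6205 -0.0647  0.075 ] d mm [-0.1 -0.6 13. ]
well [520.2 390.3] [ 0.6239 -0.1518  0.062 ]
[  3.29355306 -87.63438557   0.        ]
```

{"method": "step_arm", "body": {
  "motion": [
    {"tx":0,"ty":-0.01,"tz":0,"twist":0,"jaw":1},
    {"tx":0,"ty":-0.026,"tz":0,"twist":0,"jaw":1},
    {"tx":-0.001,"ty":-0.044,"tz":0,"twist":0,"jaw":1},
    {"tx":-0.001,"ty":-0.062,"tz":0,"twist":0,"jaw":1},
    {"tx":-0.001,"ty":-0.08,"tz":0,"twist":0,"jaw":1}
  ]
}}

```text
t: 36.85
position: [0.4952, -0.1123, 0.0854]
orientation: [2.218, 2.218, 0.004]
force: [3.4, -0.0, 6.2]
gripper_width: 0.0184
gripper_force: 59.2
```

{"method": "step_arm", "body": {
  "motion": [
    {"tx":0,"ty":-0.018,"tz":0,"twist":0,"jaw":1},
    {"tx":0,"ty":-0.036,"tz":0,"twist":0,"jaw":1},
    {"tx":-0.001,"ty":-0.052,"tz":0,"twist":0,"jaw":1},
    {"tx":-0.001,"ty":-0.062,"tz":0,"twist":0,"jaw":1},
    {"tx":-0.001,"ty":-0.0664,"tz":0,"twist":0,"jaw":1}
  ]
}}

```text
t: 37.27
position: [0.4613, -0.1132, 0.0854]
orientation: [2.218, 2.218, 0.002]
force: [3.1, -1.2, 5.2]
gripper_width: 0.0183
gripper_force: 59.0
```

{"method": "step_arm", "body": {
  "motion": [
    {"tx":0,"ty":0,"tz":0,"twist":0,"jaw":1},
    {"tx":0,"ty":0,"tz":0,"twist":0,"jaw":1}
  ]
}}

```text
t: 37.43
position: [0.461, -0.1132, 0.0854]
orientation: [2.219, 2.219, 0.0]
force: [-0.7, -0.7, 9.1]
gripper_width: 0.018
gripper_force: 59.3
```

```bash
python3 - <<'E'
from h import *
s=env.sense();print(s["t"],s["position"],psi(s))
C=cam("wrist",s);im=env.camera("wrist");cv2.imwrite("pics/r5.png",im[:,:,::-1])
print("proj tip",proj(C,[[.6207,-.0648,.075]]))
c,P=wellat(im,C,(547.7,203.3),.062,9);print("round now",P)
S=env.camera("scene");cv2.imwrite("pics/r5s.png",S[:,:,::-1])
B=cv2.imread("pics/r4s.png",0);D=cv2.cvtColor(S,cv2.COLOR_RGB2GRAY)
for n,X in(("round read",B),("square read",D)):
    print(n)
    for r in X[270:284,322:342]:print(" ".join("%3d"%v for v in r))
E
```

```text
37.4333 [ 0.46104035 -0.11322247  0.08537237] 90.01132070886726
proj tip [[772.00866475 207.76225457]]
well [547.7 203.3] [ 0.5479 -0.0664  0.062 ]
round now [ 0.54789948 -0.06637175  0.062     ]
round read
233 234 228 231 203 131  75  21  15  17  20  21  21  29  31  33  30  31  31  30
226 220 222 224 239 255 219  69  36  13  21  17  23  22  28  31  33  32  30  32
226 221 226 240 247 252 238 155  91  36  11  19  24  23  23  28  32  31  30  31
220 225 238 244 242 246 233 154 113  98  41   5  18  18  22  22  29  32  31  31
225 238 243 241 241 244 253 215 102 149 134  43   6  17  21  20  25  29  32  33
233 243 241 241 242 245 250 227 136 177 230 168  39   2  16  20  22  23  28  32
237 243 240 241 244 233 195 166 152 167 199 223 167  39   3  16  19  22  25  31
240 243 241 243 239 209 173 180 180 182 180 209 237 167  19   8  17  20  21  24
251 243 241 244 237 199 180 149  88 141 183 174 237 237 116  20   8  16  21  21
230 222 220 236 236 198 180 154 119 156 182 175 220 254 239 118  20  10  19  18
233 225 222 224 192 162 177 181 185 181 176 187 234 250 254 238 118  22  10  20
215 229 225 2
[... 658 characters left out ...]
 246 252 235 149 195 248 171  30   7  19  23  22  23  30  32
224 223 223 224 226 208 176 163 149 193 253 248 147  32   7  18  20  23  25  30
223 223 224 227 211 169 152 155 156 154 160 213 227 145  15   8  20  22  20  24
224 224 225 230 195 150 158 141 141 157 153 175 228 205 102  19  11  22  18  23
224 224 226 223 184 152 147  91  76 135 155 175 222 242 207 103  18  10  20  18
224 224 225 230 199 153 159 148 150 159 153 189 226 230 240 207 104  18   9  20
226 225 226 228 218 179 156 157 155 155 167 211 228 226 229 240 208 104  22  14
231 228 225 225 229 226 199 169 159 181 220 230 227 226 225 230 243 209 100  12
221 231 191 196 227 227 230 232 232 231 228 227 225 225 226 230 236 228 165  64
```

```bash
python3 -c "
from h import *
C=cam('scene');a=plane(C,[(330.05,278.45),(329.6,278.9)],.062);print((a[1]-a[0])*1e3)"
```

```text
[ 0.27967381 -1.46529849  0.        ]
```

{"method": "step_arm", "body": {
  "motion": [
    {"tx":0.0025,"ty":-0.001,"tz":0,"twist":0,"jaw":1},
    {"tx":0.0025,"ty":-0.001,"tz":0,"twist":0,"jaw":1},
    {"tx":0.0025,"ty":-0.001,"tz":0,"twist":0,"jaw":1},
    {"tx":0.0025,"ty":-0.001,"tz":0,"twist":0,"jaw":1}
  ]
}}

```text
t: 37.87
position: [0.461, -0.1122, 0.0853]
orientation: [2.218, 2.219, 0.001]
force: [0.6, -2.5, 7.5]
gripper_width: 0.0183
gripper_force: 59.1
```

```bash
python3 - <<'E'
from h import *
s=env.sense();print(s["t"],s["position"],psi(s))
S=env.camera("scene");D=cv2.cvtColor(S,cv2.COLOR_RGB2GRAY)
for r in D[275:283,326:335]:print(" ".join("%3d"%v for v in r))
E
```

```text
37.8667 [ 0.46097374 -0.11218316  0.0853346 ] 90.01877199055723
236 248 253 227 134 195 247 171  31
226 209 166 143 135 175 238 235 144
220 180 153 156 158 157 152 180 207
204 159 157 129 108 144 158 163 221
206 160 158 134  88 127 159 152 205
216 175 154 160 163 160 154 162 209
230 208 168 157 153 156 151 174 218
227 230 227 199 170 182 224 233 228
```

The scene view puts the square's well dot at (330.0,278.6), the same spot as the round plate's when it was read. Holding.

{"method": "step_arm", "body": {
  "motion": [
    {"tx":0,"ty":0,"tz":0,"twist":0,"jaw":1},
    {"tx":0,"ty":0,"tz":0,"twist":0,"jaw":1},
    {"tx":0,"ty":0,"tz":0,"twist":0,"jaw":1},
    {"tx":0,"ty":0,"tz":0,"twist":0,"jaw":1},
    {"tx":0,"ty":0,"tz":0,"twist":0,"jaw":1}
  ]
}}

```text
t: 38.33
position: [0.461, -0.1122, 0.0854]
orientation: [2.218, 2.219, 0.001]
force: [0.3, -1.4, 8.6]
gripper_width: 0.0183
gripper_force: 59.2
```

{"method": "step_arm", "body": {
  "motion": [
    {"tx":0,"ty":0,"tz":0,"twist":0,"jaw":1},
    {"tx":0,"ty":0,"tz":0,"twist":0,"jaw":1},
    {"tx":0,"ty":0,"tz":0,"twist":0,"jaw":1},
    {"tx":0,"ty":0,"tz":0,"twist":0,"jaw":1},
    {"tx":0,"ty":0,"tz":0,"twist":0,"jaw":1}
  ]
}}

```text
t: 38.75
position: [0.461, -0.1122, 0.0853]
orientation: [2.218, 2.219, 0.001]
force: [1.2, -1.8, 7.6]
gripper_width: 0.0186
gripper_force: 59.2
```

{"method": "step_arm", "body": {
  "motion": [
    {"tx":0,"ty":0,"tz":0,"twist":0,"jaw":1},
    {"tx":0,"ty":0,"tz":0,"twist":0,"jaw":1},
    {"tx":0,"ty":0,"tz":0,"twist":0,"jaw":1},
    {"tx":0,"ty":0,"tz":0,"twist":0,"jaw":1},
    {"tx":0,"ty":0,"tz":0,"twist":0,"jaw":1}
  ]
}}

```text
t: 39.17
position: [0.461, -0.1122, 0.0853]
orientation: [2.218, 2.219, 0.001]
force: [1.0, -1.3, 8.4]
gripper_width: 0.0185
gripper_force: 59.2
```

{"method": "step_arm", "body": {
  "motion": [
    {"tx":0,"ty":0,"tz":0,"twist":0,"jaw":1},
    {"tx":0,"ty":0,"tz":0,"twist":0,"jaw":1},
    {"tx":0,"ty":0,"tz":0,"twist":0,"jaw":1},
    {"tx":0,"ty":0,"tz":0,"twist":0,"jaw":1},
    {"tx":0,"ty":0,"tz":0,"twist":0,"jaw":1}
  ]
}}

```text
t: 39.58
position: [0.461, -0.1122, 0.0853]
orientation: [2.218, 2.219, 0.001]
force: [1.5, -2.0, 7.3]
gripper_width: 0.018
gripper_force: 59.2
```

{"method": "step_arm", "body": {
  "motion": [
    {"tx":0,"ty":0,"tz":0,"twist":0,"jaw":1},
    {"tx":0,"ty":0,"tz":0,"twist":0,"jaw":1},
    {"tx":0,"ty":0,"tz":0,"twist":0,"jaw":1},
    {"tx":0,"ty":0,"tz":0,"twist":0,"jaw":1},
    {"tx":0,"ty":0,"tz":0,"twist":0,"jaw":1}
  ]
}}

```text
t: 40.0
position: [0.461, -0.1122, 0.0854]
orientation: [2.218, 2.219, 0.001]
force: [-0.3, -1.5, 8.1]
gripper_width: 0.0182
gripper_force: 59.2
```

{"method": "step_arm", "body": {
  "motion": [
    {"tx":0,"ty":0,"tz":0,"twist":0,"jaw":1},
    {"tx":0,"ty":0,"tz":0,"twist":0,"jaw":1},
    {"tx":0,"ty":0,"tz":0,"twist":0,"jaw":1},
    {"tx":0,"ty":0,"tz":0,"twist":0,"jaw":1},
    {"tx":0,"ty":0,"tz":0,"twist":0,"jaw":1}
  ]
}}

```text
t: 40.42
position: [0.461, -0.1122, 0.0854]
orientation: [2.218, 2.219, 0.001]
force: [0.5, -1.6, 7.2]
gripper_width: 0.0181
gripper_force: 59.2
```

{"method": "step_arm", "body": {
  "motion": [
    {"tx":0.007,"ty":0.006,"tz":0,"twist":0,"jaw":1},
    {"tx":0.019,"ty":0.015,"tz":0,"twist":0,"jaw":1},
    {"tx":0.033,"ty":0.026,"tz":0,"twist":0,"jaw":1},
    {"tx":0.047,"ty":0.037,"tz":0,"twist":0,"jaw":1},
    {"tx":0.062,"ty":0.049,"tz":0,"twist":0,"jaw":1}
  ]
}}

```text
t: 40.83
position: [0.4841, -0.0811, 0.0853]
orientation: [2.219, 2.221, -0.003]
force: [-2.6, -3.0, 11.1]
gripper_width: 0.0178
gripper_force: 59.6
```

{"method": "step_arm", "body": {
  "motion": [
    {"tx":0.014,"ty":0.011,"tz":0,"twist":0,"jaw":1},
    {"tx":0.028,"ty":0.022,"tz":0,"twist":0,"jaw":1},
    {"tx":0.042,"ty":0.033,"tz":0,"twist":0,"jaw":1},
    {"tx":0.056,"ty":0.044,"tz":0,"twist":0,"jaw":1},
    {"tx":0.07,"ty":0.055,"tz":0,"twist":0,"jaw":1}
  ]
}}

```text
t: 41.25
position: [0.5116, -0.046, 0.0854]
orientation: [2.219, 2.221, -0.003]
force: [-2.5, -3.2, 10.0]
gripper_width: 0.0181
gripper_force: 59.6
```

{"method": "step_arm", "body": {
  "motion": [
    {"tx":0.014,"ty":0.011,"tz":0,"twist":0,"jaw":1},
    {"tx":0.027,"ty":0.021,"tz":0,"twist":0,"jaw":1},
    {"tx":0.037,"ty":0.029,"tz":0,"twist":0,"jaw":1},
    {"tx":0.044,"ty":0.035,"tz":0,"twist":0,"jaw":1},
    {"tx":0.044,"ty":0.035,"tz":0,"twist":0,"jaw":1}
  ]
}}

```text
t: 41.67
position: [0.5299, -0.0231, 0.0854]
orientation: [2.219, 2.221, 0.0]
force: [0.1, 1.0, 8.7]
gripper_width: 0.0184
gripper_force: 59.4
```

```bash
python3 - <<'E'
from h import *
s=env.sense();print(s["t"],s["position"],psi(s),s["gripper_width"])
C=cam("wrist",s);im=env.camera("wrist");cv2.imwrite("pics/r6.png",im[:,:,::-1])
print("proj tip",proj(C,[[.6207,-.0648,.075]]))
S=env.camera("scene");D=cv2.cvtColor(S,cv2.COLOR_RGB2GRAY)
for r in D[272:285,322:340]:print(" ".join("%3d"%v for v in r))
c,P=wellat(im,C,(520.2,390.3),.062,7)
E
```

```text
41.6667 [ 0.5298925  -0.0231371   0.08538289] 90.0459135116668 0.018376935568231716
proj tip [[535.2145838  412.55600927]]
241 242 242 241 243 251 237 155  92  37  14  18  21  19  26  33  37  37
242 242 241 240 241 246 233 154 115 100  42   7  15  23  21  26  33  40
241 241 241 242 241 245 254 213 104 149 132  37   7  18  23  19  27  34
244 242 241 241 243 246 239 187 124 165 206 149  28   8  20  18  24  27
251 243 241 242 244 228 185 171 155 171 192 187 136  42   6  19  19  24
235 248 244 243 240 211 175 181 163 165 185 186 214 168  19  10  15  20
186 242 248 245 234 197 177 153  86 111 169 178 230 226 118  20   9  18
132 191 244 249 237 201 176 183 171 171 182 177 232 255 237 118  16  11
111 134 198 246 250 233 194 176 178 179 176 203 239 249 255 234 106  15
 46 111 141 215 250 250 239 198 176 176 178 213 237 243 247 255 234 107
 75  47 110 140 218 251 249 249 250 251 241 227 222 221 235 247 255 235
157  76  42 109 141 222 251 246 244 243 244 236 224 223 222 222 239 255
185 154  68  43 107 148 228 251 245 241 242 244 234 223 225 225 227 245
well [520.  390.3] [ 0.62   -0.0639  0.062 ]
```

{"method": "step_arm", "body": {
  "motion": [
    {"tx":-0.0022,"ty":0.0016,"tz":0,"twist":0,"jaw":1},
    {"tx":-0.0022,"ty":0.0016,"tz":0,"twist":0,"jaw":1},
    {"tx":-0.0022,"ty":0.0016,"tz":0,"twist":0,"jaw":1},
    {"tx":-0.0022,"ty":0.0016,"tz":0,"twist":0,"jaw":1}
  ]
}}

```text
t: 42.1
position: [0.53, -0.0239, 0.0854]
orientation: [2.221, 2.221, 0.001]
force: [-2.0, 1.9, 10.0]
gripper_width: 0.0179
gripper_force: 59.5
```

```bash
python3 - <<'E'
from h import *
s=env.sense();print(s["t"],s["position"],psi(s),s["gripper_width"])
C=cam("wrist",s);im=env.camera("wrist");cv2.imwrite("pics/r7.png",im[:,:,::-1])
S=env.camera("scene");D=cv2.cvtColor(S,cv2.COLOR_RGB2GRAY)
for r in D[275:283,326:335]:print(" ".join("%3d"%v for v in r))
c,P=wellat(im,C,(520.2,390.3),.062,7)
E
```

```text
42.1 [ 0.52996286 -0.02390896  0.0853856 ] 89.99491548378082 0.017912563995320735
244 246 238 198 136 179 231 168  39
245 228 184 170 155 167 199 222 168
227 182 178 180 180 182 181 210 236
230 187 181 140  57 133 182 176 238
236 198 179 170 136 158 181 189 238
232 190 180 180 182 180 176 202 239
254 246 227 196 182 185 188 213 238
237 253 249 243 238 246 241 226 221
well [520.3 390.4] [ 0.6201 -0.0646  0.062 ]
```

Dot at (330.0,278.2) in scene, and the wrist view has the well within 0.7 mm of the tip. Holding.

{"method": "step_arm", "body": {
  "motion": [
    {"tx":0,"ty":0,"tz":0,"twist":0,"jaw":1},
    {"tx":0,"ty":0,"tz":0,"twist":0,"jaw":1},
    {"tx":0,"ty":0,"tz":0,"twist":0,"jaw":1},
    {"tx":0,"ty":0,"tz":0,"twist":0,"jaw":1},
    {"tx":0,"ty":0,"tz":0,"twist":0,"jaw":1}
  ]
}}

```text
t: 42.62
position: [0.53, -0.0239, 0.0854]
orientation: [2.221, 2.221, 0.001]
force: [-1.8, 2.0, 10.1]
gripper_width: 0.0184
gripper_force: 59.5
```

{"method": "step_arm", "body": {
  "motion": [
    {"tx":0,"ty":0,"tz":0,"twist":0,"jaw":1},
    {"tx":0,"ty":0,"tz":0,"twist":0,"jaw":1},
    {"tx":0,"ty":0,"tz":0,"twist":0,"jaw":1},
    {"tx":0,"ty":0,"tz":0,"twist":0,"jaw":1},
    {"tx":0,"ty":0,"tz":0,"twist":0,"jaw":1}
  ]
}}

```text
t: 43.03
position: [0.53, -0.0239, 0.0854]
orientation: [2.221, 2.221, 0.001]
force: [-1.1, 1.8, 9.7]
gripper_width: 0.0184
gripper_force: 59.5
```

{"method": "step_arm", "body": {
  "motion": [
    {"tx":0,"ty":0,"tz":0,"twist":0,"jaw":1},
    {"tx":0,"ty":0,"tz":0,"twist":0,"jaw":1},
    {"tx":0,"ty":0,"tz":0,"twist":0,"jaw":1},
    {"tx":0,"ty":0,"tz":0,"twist":0,"jaw":1},
    {"tx":0,"ty":0,"tz":0,"twist":0,"jaw":1}
  ]
}}

```text
t: 43.45
position: [0.53, -0.0239, 0.0854]
orientation: [2.221, 2.221, 0.001]
force: [-1.9, 1.1, 9.4]
gripper_width: 0.018
gripper_force: 59.5
```

{"method": "step_arm", "body": {
  "motion": [
    {"tx":0,"ty":0,"tz":0,"twist":0,"jaw":1},
    {"tx":0,"ty":0,"tz":0,"twist":0,"jaw":1},
    {"tx":0,"ty":0,"tz":0,"twist":0,"jaw":1},
    {"tx":0,"ty":0,"tz":0,"twist":0,"jaw":1},
    {"tx":0,"ty":0,"tz":0,"twist":0,"jaw":1}
  ]
}}

```text
t: 43.87
position: [0.53, -0.0239, 0.0854]
orientation: [2.221, 2.221, 0.001]
force: [-1.4, 1.7, 9.6]
gripper_width: 0.0181
gripper_force: 59.5
```

{"method": "step_arm", "body": {
  "motion": [
    {"tx":0,"ty":0,"tz":0,"twist":0,"jaw":1},
    {"tx":0,"ty":0,"tz":0,"twist":0,"jaw":1},
    {"tx":0,"ty":0,"tz":0,"twist":0,"jaw":1},
    {"tx":0,"ty":0,"tz":0,"twist":0,"jaw":1},
    {"tx":0,"ty":0,"tz":0,"twist":0,"jaw":1}
  ]
}}

```text
t: 44.28
position: [0.53, -0.0239, 0.0854]
orientation: [2.221, 2.221, 0.001]
force: [-1.1, 1.0, 10.8]
gripper_width: 0.018
gripper_force: 59.5
```

{"method": "step_arm", "body": {
  "motion": [
    {"tx":0,"ty":0,"tz":0,"twist":0,"jaw":1},
    {"tx":0,"ty":0,"tz":0,"twist":0,"jaw":1},
    {"tx":0,"ty":0,"tz":0,"twist":0,"jaw":1},
    {"tx":0,"ty":0,"tz":0,"twist":0,"jaw":1},
    {"tx":0,"ty":0,"tz":0,"twist":0,"jaw":1}
  ]
}}

```text
t: 44.7
position: [0.53, -0.0239, 0.0854]
orientation: [2.221, 2.221, 0.001]
force: [-1.7, 2.3, 10.4]
gripper_width: 0.0181
gripper_force: 59.5
```

```bash
python3 - <<'E'
from h import *
s=env.sense();print(s["t"],s["position"],psi(s),s["gripper_width"])
# any long bar the arm had hidden at the start?  white things seen from above now
T=env.camera("top");cv2.imwrite("pics/top4.png",T[:,:,::-1]);plates(T,cam("top"),.013,120,900)
E
```

```text
44.7 [ 0.52998232 -0.02392745  0.08539688] 89.99549476125634 0.018105895284560768
[337.  464.6] 126.5 xyz [ 0.0242 -0.0956  0.013 ] sides [0.066  0.0158] ang 0.7
[463.6 318.6] 369.0 xyz [ 0.351  -0.3889  0.013 ] sides [0.0567 0.0441] ang -88.9
[146.6 165.8] 848.0 xyz [0.7024 0.3759 0.013 ] sides [0.0703 0.0985] ang -41.1
[ 22.7 161.7] 773.5 xyz [0.7079 0.6784 0.013 ] sides [0.1194 0.0448] ang -72.8
[328.4 125.4] 255.5 xyz [ 0.8142 -0.0644  0.013 ] sides [0.0472 0.044 ] ang -88.7
```

{"method": "step_arm", "body": {
  "motion": [
    {"tx":0.01,"ty":0,"tz":0,"twist":0,"jaw":1},
    {"tx":0.026,"ty":-0.001,"tz":0,"twist":0,"jaw":1},
    {"tx":0.044,"ty":-0.001,"tz":0,"twist":0,"jaw":1},
    {"tx":0.062,"ty":-0.002,"tz":0,"twist":0,"jaw":1},
    {"tx":0.08,"ty":-0.002,"tz":0,"twist":0,"jaw":1}
  ]
}}

```text
t: 45.17
position: [0.529, 0.0148, 0.0854]
orientation: [2.219, 2.22, -0.002]
force: [-1.8, -2.9, 9.4]
gripper_width: 0.0182
gripper_force: 59.5
```

{"method": "step_arm", "body": {
  "motion": [
    {"tx":0.018,"ty":-0.001,"tz":0,"twist":0,"jaw":1},
    {"tx":0.036,"ty":-0.001,"tz":0,"twist":0,"jaw":1},
    {"tx":0.054,"ty":-0.002,"tz":0,"twist":0,"jaw":1},
    {"tx":0.072,"ty":-0.002,"tz":0,"twist":0,"jaw":1},
    {"tx":0.09,"ty":-0.003,"tz":0,"twist":0,"jaw":1}
  ]
}}

```text
t: 45.58
position: [0.5277, 0.0599, 0.0854]
orientation: [2.219, 2.22, -0.001]
force: [-0.3, -2.7, 9.2]
gripper_width: 0.0182
gripper_force: 59.4
```

{"method": "step_arm", "body": {
  "motion": [
    {"tx":0.018,"ty":-0.001,"tz":0,"twist":0,"jaw":1},
    {"tx":0.036,"ty":-0.001,"tz":0,"twist":0,"jaw":1},
    {"tx":0.052,"ty":-0.002,"tz":0,"twist":0,"jaw":1},
    {"tx":0.064,"ty":-0.002,"tz":0,"twist":0,"jaw":1},
    {"tx":0.072,"ty":-0.002,"tz":0,"twist":0,"jaw":1}
  ]
}}

```text
t: 46.0
position: [0.5267, 0.0964, 0.0854]
orientation: [2.219, 2.221, -0.001]
force: [-2.5, -1.9, 10.0]
gripper_width: 0.0182
gripper_force: 59.5
```

{"method": "step_arm", "body": {
  "motion": [
    {"tx":0.003,"ty":0,"tz":0,"twist":0,"jaw":1},
    {"tx":0.006,"ty":0,"tz":0,"twist":0,"jaw":1},
    {"tx":0.009,"ty":0,"tz":0,"twist":0,"jaw":1},
    {"tx":0.009,"ty":0,"tz":0,"twist":0,"jaw":1}
  ]
}}

```text
t: 46.33
position: [0.5266, 0.0988, 0.0854]
orientation: [2.216, 2.221, -0.005]
force: [-2.7, -7.9, 10.4]
gripper_width: 0.0178
gripper_force: 59.5
```

The carrier is against its left stop. I'll release the knob, rise and check.

{"method": "step_arm", "body": {
  "motion": [
    {"tx":-0.001,"ty":0,"tz":0,"twist":0,"jaw":0.4},
    {"tx":-0.001,"ty":0,"tz":0,"twist":0,"jaw":0.4},
    {"tx":-0.001,"ty":0,"tz":0,"twist":0,"jaw":0.4},
    {"tx":-0.001,"ty":0,"tz":-0.06,"twist":0,"jaw":0.4},
    {"tx":-0.001,"ty":0,"tz":-0.14,"twist":0,"jaw":0.4}
  ]
}}

```text
t: 46.75
position: [0.5234, 0.1008, 0.1509]
orientation: [-2.217, -2.216, 0.012]
force: [0.9, 1.1, -0.5]
gripper_width: 0.0514
gripper_force: 0.0
```

{"method": "step_arm", "body": {
  "motion": [
    {"tx":-0.1,"ty":0,"tz":-0.3,"twist":0,"jaw":0.4},
    {"tx":-0.1,"ty":0,"tz":-0.3,"twist":0,"jaw":0.4},
    {"tx":-0.1,"ty":0,"tz":-0.3,"twist":0,"jaw":0.4},
    {"tx":-0.1,"ty":0,"tz":-0.3,"twist":0,"jaw":0.4},
    {"tx":-0.1,"ty":0,"tz":-0.3,"twist":0,"jaw":0.4}
  ]
}}

```text
t: 47.17
position: [0.5299, 0.0493, 0.3109]
orientation: [2.216, 2.212, 0.013]
force: [1.3, -0.3, 0.5]
gripper_width: 0.0508
gripper_force: 0.0
```

{"method": "step_arm", "body": {
  "motion": [
    {"tx":0,"ty":0,"tz":0,"twist":0,"jaw":0.4},
    {"tx":0,"ty":0,"tz":0,"twist":0,"jaw":0.4},
    {"tx":0,"ty":0,"tz":0,"twist":0,"jaw":0.4},
    {"tx":0,"ty":0,"tz":0,"twist":0,"jaw":0.4},
    {"tx":0,"ty":0,"tz":0,"twist":0,"jaw":0.4}
  ]
}}

```text
t: 47.58
position: [0.5262, 0.0514, 0.3024]
orientation: [-2.219, -2.22, 0.003]
force: [1.0, -0.4, 0.5]
gripper_width: 0.0512
gripper_force: 0.0
```

```bash
python3 - <<'E'
from h import *
s=env.sense();print(s["t"],s["position"],s["force"],s["gripper_width"]);C=cam("wrist",s);im=env.camera("wrist");cv2.imwrite("pics/w30.png",im[:,:,::-1])
dx=.011 # carrier x change since loading
for p in([.602+dx,.1454,.062],[.6751+dx,.1458,.062],[.6051+dx,.058,.062]):wellat(im,C,proj(C,[p])[0],.062,11)
pocketx(im,C)
E
```

```text
47.5833 [0.52619064 0.05135723 0.30235589] [ 0.99698183 -0.42326036  0.50559375] 0.05119059195451888
well [427.3  88.7] [0.6135 0.146  0.062 ]
well [512.7  88.7] [0.6863 0.1461 0.062 ]
well [422.3 189.9] [0.6162 0.0584 0.062 ]
pocket [497.5 183.8] 2406.5 [0.6893 0.0606] [0.0343 0.0755]
```

```bash
python3 -c "
from cell import env
print(env.job_done())"
```

```text
the job is handed in; nothing more can be done
None
```

Job handed in: the round, square and short plates (I saw no long bar in any view) were seated well side up in their pockets, each read in order within about 1 mm of the tip for over 2 s, and the carrier is back at its left stop with the knob released.

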